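Load the sample carousel from a spacer stack

TASK

Turn the sample carousel by pushing the pegs on its rim until the yellow-rimmed tray faces the red pointer at the front, and leave it there while you load. Take the transport stack apart: lay every sample puck (also the one that may stand loose on the bench) flat inside the yellow-rimmed tray, and set all the blue spacer plates flat and square on one another in a single pile on the grey pad with the white outline. When all is loaded and piled, turn the carousel until the red-capped bottle that stands on it faces the pointer, with the pucks still lying in the tray, and leave the jar and the marker pen beside the work alone.

Things in the scene. Friction and masses are not known exactly. Their poses are not given: they have to be found in the camera images.
- carousel: Fixed foot of the carousel; origin on the turning axis at bench level. Its -x axis points at the red pointer (red diamond about 157 mm from the axis, top 18 mm above the bench). Above it turns a white disc, 280 mm diameter, upper face 27 mm above the bench.
- disc (a joint): Angle of the disc on its foot in rad, counter-clockwise positive seen from above, without end stops; at 0 (or any multiple of 2 pi) the tray faces the pointer. It turns against a small friction (about 0.15 N m) and stays where it is left. The bottle faces the pointer at -2.094 (-120 degrees).
- tray (a point): Middle of the floor of the yellow-rimmed tray, 80 mm from the axis on the disc's upper face (27 mm above the bench), turning with the disc; its -x axis points radially outwards. Inside, the tray measures 60 mm radially (x) by 168 mm (y); its yellow rim is 3 mm wide and 4 mm high. Four pucks fit in one row along its length.
- tray_mark (a point): Point on the disc in front of the middle of the tray (yellow patch), 130 mm from the axis. Seven upright steel push pegs (10 mm diameter, 40 mm tall) stand on the disc 128 mm from the axis, at 56, 98, 140, 180, 220, 262 and 304 degrees counter-clockwise from the middle of the tray.
- bottle_mark (a point): Point on the disc (red patch) in front of the bottle, 130 mm from the axis. The bottle, white with red cap (44 mm diameter, 75 mm tall, fixed on the disc 56 mm from the axis), stands 120 degrees counter-clockwise from the tray; a closed sample cell (46 mm diameter, 45 mm tall, fixed too) 120 degrees clockwise from it.
- pointer (a point): Point over the fixed foot, 130 mm from the axis in the direction of the red pointer; a thing on the disc faces the pointer when its mark is here.
- dock: Black fixed dock under the stack; origin at bench level under its middle. Floor 110 (x) x 76 mm, 6 mm above the bench; two rails along x, 90 mm long, 8 wide, 48 between their middles, tops 15 mm above the bench. Stack from below: puck, plate, puck, plate, puck, plate; plates stand rail on rail, pucks lie in the channels; some pucks may be missing.
- pad: Grey pad fixed on the bench, 120 x 86 x 4 mm with a white outline, for the pile of spacer plates; origin at bench level under its middle, long side along its x axis.
- pad_top (a point): Middle of the pad's upper face, 4 mm above the bench.
- plate_1: Blue rigid spacer plate, H-shaped in section and the same either way up: 90 mm long (its x), 56 mm wide (y), 22 mm high (z); two rails 8 mm wide along the long sides and between them a 4 mm web at half height, forming an open-ended channel 40 mm wide and 9 mm deep above and below. About 80 g. Origin at its centre. Plates stack rail on rail every 22 mm.
- plate_2: Blue rigid spacer plate, H-shaped in section and the same either way up: 90 mm long (its x), 56 mm wide (y), 22 mm high (z); two rails 8 mm wide along the long sides and between them a 4 mm web at half height, forming an open-ended channel 40 mm wide and 9 mm deep above and below. About 80 g. Origin at its centre. Plates stack rail on rail every 22 mm.
- plate_3: Blue rigid spacer plate, H-shaped in section and the same either way up: 90 mm long (its x), 56 mm wide (y), 22 mm high (z); two rails 8 mm wide along the long sides and between them a 4 mm web at half height, forming an open-ended channel 40 mm wide and 9 mm deep above and below. About 80 g. Origin at its centre. Plates stack rail on rail every 22 mm.
- puck_1: Sample puck: aluminium disc with brown faces, 36 mm diameter, 14 mm high, 45 g, the same either way up; origin at its centre, z along its axis. Lies in the stack, in the channel under plate_1; may be absent.
- puck_2: Sample puck: aluminium disc with brown faces, 36 mm diameter, 14 mm high, 45 g, the same either way up; origin at its centre, z along its axis. Lies in the stack, in the channel under plate_2; may be absent.
- puck_3: Sample puck: aluminium disc with brown faces, 36 mm diameter, 14 mm high, 45 g, the same either way up; origin at its centre, z along its axis. Lies in the stack, in the channel under plate_3; may be absent.
- puck_4: Sample puck: aluminium disc with brown faces, 36 mm diameter, 14 mm high, 45 g, the same either way up; origin at its centre, z along its axis. Stands loose on the bench to the right; may be absent.
- powder_jar: White jar with ribbed screw lid, 62 mm diameter, 90 mm tall, a bystander; origin under its middle.
- marker: Black and white felt marker, 134 mm long (y), 17 mm thick, lying on its side, a bystander; origin under its middle.
Mind the look-alikes: they are no part of the job. Leave any green or turquoise look-alike of the plate_3 alone.

How it is judged:
By the outcome, as a careful person would: the job done as asked, in the order asked, and still so for the second after the job is handed in, with the robot touching nothing.
Of puck_1, puck_2, puck_3, puck_4 only 2 to 4 are there at a start; the rules pass over those that are not, and their reading is None.
At some moment in a run one of puck_4 may be knocked a few centimetres aside while the robot is not near it.
Once in a run the grip may slacken for a moment while it holds something.
It also fails if it takes over 208 s, if anything falls off the work surface, if the arm or the gripper's body presses on something with over 40 N, if the wrist force passes 120 N, or if a joint passes its speed limit or range.

ROBOT

A 6-joint arm with a two-finger parallel gripper is mounted at the origin on a cart in front of the work surface, level with it; the furniture and walls round the work are solid. World frame = base frame: x ahead of the robot, y to its left, z up, the work surface at z = 0. Lengths are in mm, angles in rad, forces in N, time in s.
With the tool pointing down it reaches from about 325 to 900 mm from the base axis. Payload 6.1 kg.
Tool frame: the origin (TCP) lies at the very end of the fingers, on their centre line; the grasp point (between the pads) lies 19 mm behind it; x points along the fingers, z is the direction in which the jaws open and shut, and the axes are right-handed (so a half turn about x gives the same grasp; the last joint's range is limited). The gripper opens to 87 mm and grips with 3 to 60 N. Pads are 19 mm wide; open, the fingers measure 117 mm over their backs; the gripper's body (75 mm by 190 mm) begins 51 mm behind the grasp point.
Start: joints at [-1.246, 0.22, 1.526, -0, 1.395, -0.126], TCP at [272.296, -562.557, 222.538] pointing down, gripper open.
Joint ranges: [-2.98, 2.98], [-0.91, 2.08], [0.09, 2.57], [-1.24, 4.39], [0.2, 2.65], [-2.68, 2.68]. Speed limits (rad/s): [2.57, 2.57, 3.01, 3.14, 3.14, 3.14].

INTERFACE

Orientations are given as a rotation vector (axis times angle).
In Python, from cell import sense, viewer, hand_in gives the robot as it stands.
- The arm moves only by the tool drive_tool, never from a script. Its argument "increments" is a list of rows, each an object of numbers: "rx", "ry", "rz": the turn, a rotation vector about the world's x, y, z in rad; "dx", "dy", "dz": the shift along the world's x, y, z in m; "fingers": the opening, from 0 (shut) to 1 (fully open). A call has 1 to 8 rows; each row is the pose to reach, as a shift and turn from the pose commanded when the call began; what a row does not reach only later rows make up. A row lasts 1/10 s, in which the tool goes at most 50 mm and 8.59 degrees, less where a joint would pass 70% of its speed; a pose out of reach is approached as far as the arm can. A call with a gripper value outside its range is refused whole. The fingers move at their own pace and stop on an object; "squeeze" is the grip in N (left out, the last holds). Time passes only in rows, so rows that repeat a pose let the fingers close. It gives the time, the measured TCP pose, the force and the opening at its end, in the units of the state.
- sense(): the state, without advancing time (a new reading comes with each control period).
- viewer.get_image(name): name is "scene" or "top" or "wrist"; returns the picture (480x640x3 uint8, blue, green, red); there is no depth.
- viewer.camera_info(name): a dict with "fx", "fy", "cx", "cy" (pixels), "k1" (the pictures are not rectified: a ray, as slopes to the right and down, at radius r is drawn at 1 + k1 r^2 times it, then the intrinsics apply), "extrinsics" (4x4, takes a point from camera to world coordinates); the wrist camera has in their place "tool_from_camera" (4x4, takes a point from camera to tool coordinates, whose origin is the TCP and whose axes are the tool frame's). Camera axes: x right, y up, looking along -z (the intrinsics and any distortion apply to the point x, -y, -z); pixel columns grow to the right and rows downward; lengths in mm; the calibration is good to about 2 mm. A picture is of the moment at which its call begins: read the wrist's pose just before it. camera_info takes no time and is no camera call.
- hand_in(): hands the job in, once; it reports no verdict.
The state is a dict: "time_s": time; "q": joint angles; "joint_vel": joint speeds; "tau": joint torques, N m; "ee_pos": TCP position; "tcp_rot": TCP orientation; "wrist_force": force on the tool from outside, world axes, zero at the start; "ft_torque": the same for the moment, N m; "opening": finger opening in mm.
Only numpy, scipy, OpenCV 4.12 (cv2) and the standard library are available. Lean on these libraries where they do the work, as an engineer would, in place of code of your own. Each camera call takes 0.05 s, during which the arm holds its last target. There are 200 camera calls.

## Working session

There is one attempt and no reset: what is moved stays moved. The work goes in short steps, Python scripts to look and compute and a tool call to move; the robot and the scene stay as the last step left them, time stands still between calls to the robot, and variables do not carry over. Pictures are saved under pics/ and viewed, about 12 in all and at most 16, crops included, and the job is handed in when it is done.

Besides the shell and the picture viewer there is one more tool, called after "Request:" as a command line: name --argument value ..., lists and objects as JSON in quotes. drive_tool: Moves the arm, as the interface text tells. Its arguments: {"type":"object","properties":{"increments":{"type":"array"},"squeeze":{"type":"number"}},"required":["increments"]}

```bash
ls; mkdir -p pics; python3 - <<'E'
from cell import sense, viewer
import cv2, numpy as np
print(sense())
np.set_printoptions(precision=4,suppress=True)
for n in ("scene","top","wrist"):
    cv2.imwrite(f"pics/a_{n}.png",viewer.get_image(n)); print(n,viewer.camera_info(n))
E
```

```text
pics
{'time_s': 0.0, 'q': array([-1.24611358e+00,  2.21238882e-01,  1.52759228e+00,  9.05269557e-06,
        1.39472084e+00, -1.26071759e-01]), 'joint_vel': array([-7.83835897e-05, -3.98021787e-04,  7.13549772e-05, -3.47839573e-04,
       -3.58319976e-04, -2.11456916e-04]), 'tau': array([-1.33469628e-03, -4.94611502e+01, -3.87378824e+01,  7.00408733e-02,
        5.71641326e-02, -1.31825782e-04]), 'ee_pos': array([ 272.09382255, -561.97441746,  221.43933629]), 'tcp_rot': array([ 0.87231205,  1.39089816, -0.87026477]), 'wrist_force': array([-0.55859291,  0.61234254,  0.33116878]), 'ft_torque': array([ 0.02302609, -0.017462  ,  0.03543001]), 'opening': 87.08385601242499}
scene {'fx': 472.288204946858, 'fy': 472.288204946858, 'cx': 316.5836281232537, 'cy': 248.4782376366013, 'k1': -0.048252721175564846, 'extrinsics': array([[   0.7971,    0.2388,   -0.5546,  -51.3623],
       [  -0.6037,    0.3315,   -0.725 , -980.9951],
       [   0.0107,    0.9127,    0.4085,  560.8202],
       [   0.    ,    0.    ,    0.    ,    1.    ]])}
top {'fx': 445.13609859129065, 'fy': 445.13609859129065, 'cx': 321.673806120308, 'cy': 237.19289659913773, 'k1': -0.05804594297494029, 'extrinsics': array([[  -0.0172,    0.9882,   -0.1524,  438.6107],
       [  -0.9998,   -0.0178,   -0.0027, -144.7619],
       [  -0.0054,    0.1523,    0.9883, 1154.4029],
       [   0.    ,    0.    ,    0.    ,    1.    ]])}
wrist {'fx': 336.5979068773454, 'fy': 336.5979068773454, 'cx': 317.60038042376624, 'cy': 238.01374697519284, 'k1': 0.004606273513837143, 'tool_from_camera': array([[  -0.0001,    0.2535,   -0.9673, -163.2304],
       [  -0.0005,    0.9673,    0.2535,   69.4826],
       [   1.    ,    0.0005,    0.    ,   -0.7806],
       [   0.    ,    0.    ,    0.    ,    1.    ]])}
```

View pics/a_scene.png

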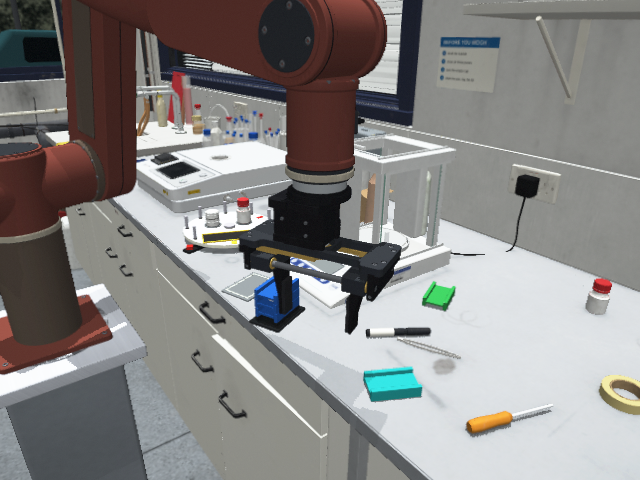

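View pics/a_top.png

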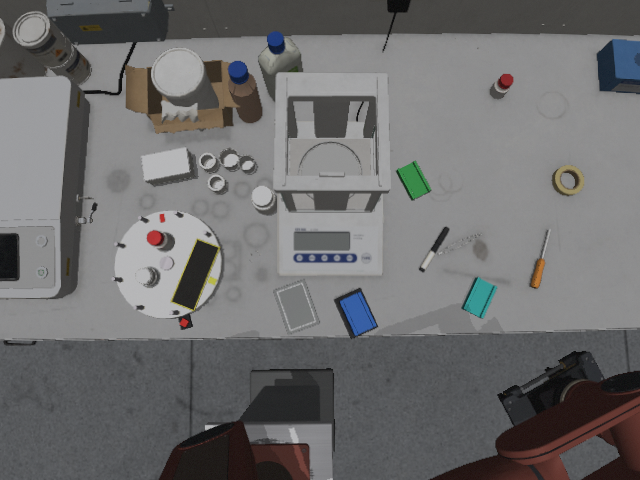

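```bash
cat > h.py <<'E'
import numpy as np, cv2
from cell import sense, viewer
from scipy.spatial.transform import Rotation as R
np.set_printoptions(precision=2,suppress=True)
def cam(n,s=None):
    c=viewer.camera_info(n)
    if n=="wrist":
        s=s or sense(); T=np.eye(4); T[:3,:3]=R.from_rotvec(s['tcp_rot']).as_matrix(); T[:3,3]=s['ee_pos']
        E=T@c['tool_from_camera']
    else: E=c['extrinsics']
    return c,E
def proj(cE,P):
    c,E=cE; p=(np.atleast_2d(P)-E[:3,3])@E[:3,:3]; x=p[:,0]/-p[:,2]; y=-p[:,1]/-p[:,2]
    f=1+c['k1']*(x*x+y*y); return np.c_[c['fx']*x*f+c['cx'],c['fy']*y*f+c['cy']]
def unproj(cE,uv,z):
    c,E=cE; uv=np.atleast_2d(uv).astype(float); d=(uv-[c['cx'],c['cy']])/[c['fx'],c['fy']]; x=d.copy()
    for _ in range(10): x=d/(1+c['k1']*(x**2).sum(1,keepdims=True))
    r=np.c_[x[:,0],-x[:,1],-np.ones(len(x))]@E[:3,:3].T
    t=(np.reshape(z,-1)-E[2,3])/r[:,2]; return E[:3,3]+r*t[:,None]
E
python3 - <<'E'
from h import *
a=cv2.imread("pics/a_top.png"); 
c1=cv2.resize(a[195:345,100:250],(600,600),interpolation=cv2.INTER_CUBIC)
cv2.imwrite("pics/b1.png",c1)
c2=cv2.resize(a[220:345,255:515],(800,385),interpolation=cv2.INTER_CUBIC)
s=cv2.imread("pics/a_scene.png")
c3=cv2.resize(s[260:345,215:350],(340,214),interpolation=cv2.INTER_CUBIC)
c4=cv2.resize(s[280:400,360:520],(456,342),interpolation=cv2.INTER_CUBIC)
o=np.zeros((600,800,3),np.uint8);o[:300]=cv2.resize(c2,(800,385))[:300] if 0 else cv2.resize(c2,(800,300))
o[300:514,:340]=c3[:214];o[300:600,342:798]=c4[:300];cv2.imwrite("pics/b2.png",o)
t=cam("top")
for n,uv,z in [("disc",(168,263),27),("pointer",(185,322),18),("ymark",(212,281),27),("pad",(296,306),4),("stack",(357,311),81),("marker",(434,249),8),("jar",(263,198),90),("turq",(479,297),22)]:
    print(n,unproj(t,uv,z))
E
```

```text
disc [[552.58 253.32  27.  ]]
pointer [[402.75 208.19  18.  ]]
ymark [[504.94 138.6   27.  ]]
pad [[439.01 -72.84   4.  ]]
stack [[ 424.65 -222.9    81.  ]]
marker [[ 578.99 -433.22    8.  ]]
jar [[702.75   0.71  90.  ]]
turq [[ 452.42 -538.22   22.  ]]
```

View pics/b1.png

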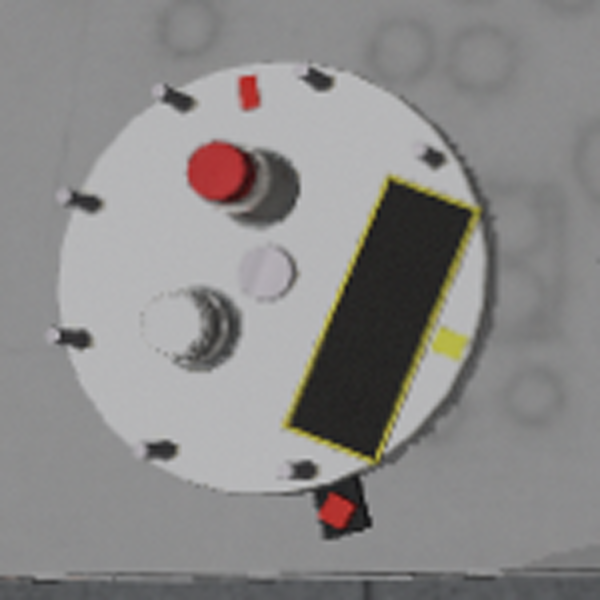

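View pics/b2.png

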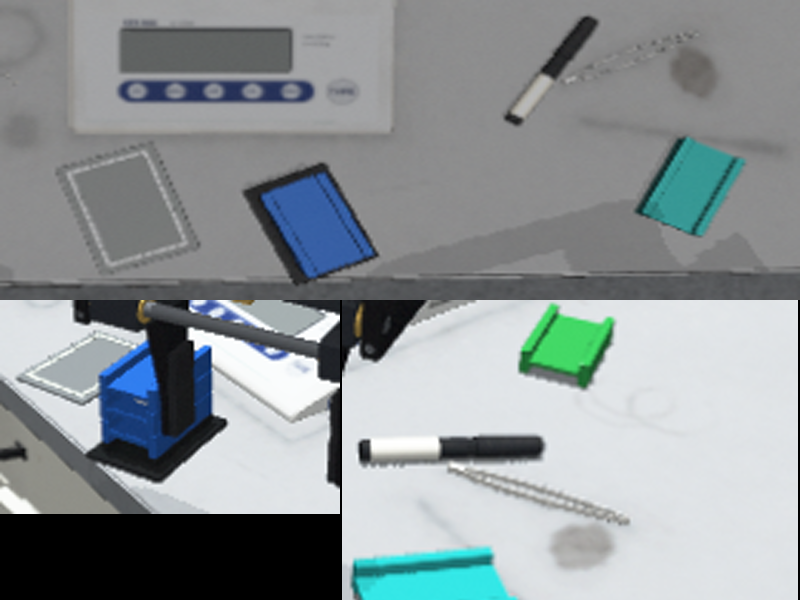

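```bash
python3 - <<'E'
from h import *
from scipy.optimize import least_squares
a=cv2.imread("pics/a_top.png"); t=cam("top"); hsv=cv2.cvtColor(a,cv2.COLOR_BGR2HSV)
def comps(lo,hi,roi,minA=8):
    m=cv2.inRange(hsv,lo,hi); k=np.zeros_like(m); x0,y0,x1,y1=roi; k[y0:y1,x0:x1]=m[y0:y1,x0:x1]
    n,l,s,c=cv2.connectedComponentsWithStats(k); return [(s[i,4],c[i],np.argwhere(l==i)[:,::-1].astype(np.float32)) for i in range(1,n) if s[i,4]>=minA]
car=(100,195,250,345)
red=comps((0,150,100),(8,255,255),car)+comps((172,150,100),(180,255,255),car)
for r in red: print("red",r[0],r[1])
yel=comps((22,120,100),(35,255,255),car)
for r in yel: print("yel",r[0],r[1],cv2.minAreaRect(r[2]))
blk=comps((0,0,0),(180,120,60),car,200)
for r in blk: print("blk",r[0],r[1],cv2.minAreaRect(r[2]))
def rect(pts,z):
    w=unproj(t,pts,z)[:,:2].astype(np.float32); return cv2.minAreaRect(w)
for r in blk: print("tray floor world",rect(r[2],27))
blu=comps((100,150,80),(125,255,255),(330,280,385,340),100)
for r in blu: print("blue",r[0],r[1],rect(r[2],81))
wh=comps((0,0,175),(180,40,255),(270,275,325,338),20)
for r in wh: print("white",r[0],r[1],rect(r[2],4))
wr=cam("wrist"); print("stain in wrist", proj(wr,[[575,-545,0]]), "top",unproj(t,(480,250),0))
E
```

```text
red 30 [161.87 217.5 ]
red 150 [153.71 237.26]
red 52 [183.58 322.23]
yel 46 [189.37 256.85] ((188.91734313964844, 257.6872863769531), (3.5582685470581055, 41.59326934814453), 27.181110382080078)
yel 110 [199.77 283.96] ((195.09779357910156, 274.2613830566406), (25.07425308227539, 68.5787582397461), 22.285587310791016)
yel 35 [211.74 280.37] ((211.74139404296875, 280.39654541015625), (6.4993367195129395, 5.0137739181518555), 21.801410675048828)
blk 1441 [194.77 274.29] ((194.805908203125, 274.12353515625), (22.02199363708496, 66.17296600341797), 21.991130828857422)
tray floor world ((523.4269409179688, 183.0764617919922), (57.337867736816406, 166.1361846923828), 68.66655731201172)
blue 903 [357.46 313.24] ((419.2543029785156, -223.59828186035156), (91.35453033447266, 56.76797103881836), 23.583171844482422)
stain in wrist [[442.22 -81.53]] top [[ 575.03 -556.84    0.  ]]
```

View pics/a_wrist.png

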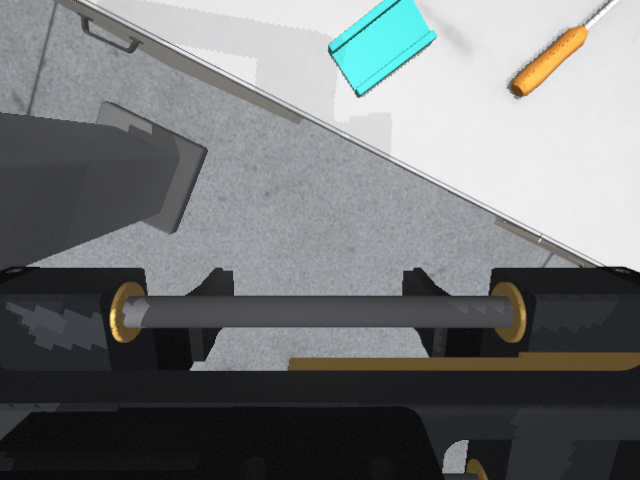

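```bash
python3 - <<'E'
from h import *
from scipy.optimize import least_squares
t=cam("top")
w=unproj(t,[(273.5,290.8),(304.4,279.6),(320,322.1),(290.1,333.3)],4)[:,:2]
print("pad",w.mean(0),[np.linalg.norm(w[i]-w[(i+1)%4]) for i in range(4)],np.degrees(np.arctan2(*(w[0]-w[3])[::-1])),np.degrees(np.arctan2(*(w[1]-w[2])[::-1])))
P=unproj(t,[(183.9,322.2),(211.74,280.37),(161.87,217.5)],[18,27,27])[:,:2]; print(P)
tr=np.array([523.4,183.1])
# peg tops from crop b1 (crop/4+offset)
pg=np.array([(434,148),(313,70),(160,92),(66,195),(54,333),(142,455),(287,468)])/4+[100,195]
Q=unproj(t,pg,67)[:,:2]
u=lambda a:np.array([np.cos(a),np.sin(a)])
off=np.radians([56,98,140,180,220,262,304])
def f(p):
    c=p[:2];A=p[2];B=p[3]
    r=[c+157*u(B)-P[0],c+130*u(A)-P[1],c+130*u(A+np.radians(120))-P[2],c+80*u(A)-tr]
    return np.concatenate(r+[.5*(c+128*u(A+o)-q) for o,q in zip(off,Q)])
s=least_squares(f,[552,255,4.33,3.4],loss='soft_l1'); print(s.x[:2],np.degrees(s.x[2:]),f(s.x).reshape(-1,2))
tp=sense(); print(tp['ee_pos'],tp['tcp_rot'],R.from_rotvec(tp['tcp_rot']).as_matrix())
E
```

```text
pad [438.16 -75.29] [np.float64(84.447148409011), np.float64(115.32132307380625), np.float64(80.96249710548481), np.float64(115.97714631885945)] 21.185464308501732 19.465258762932045
[[402.28 211.  ]
 [506.55 139.3 ]
 [671.82 273.79]]
[552.37 254.65] [248.51 196.2 ] [[-0.67 -0.16]
 [-1.79 -5.61]
 [ 9.12  0.11]
 [-0.33 -2.89]
 [ 0.25  4.75]
 [ 0.66  3.6 ]
 [ 0.72  0.37]
 [ 0.19  0.77]
 [-0.47  0.28]
 [ 1.79  0.53]
 [-0.61  0.36]]
[ 272.14 -562.11  221.7 ] [ 0.87  1.39 -0.87] [[-0.    0.9   0.44]
 [ 0.    0.44 -0.9 ]
 [-1.    0.   -0.  ]]
```

Request:
drive_tool --increments '[{"dx": 0.094,"dy": 0.347,"rz": 1.0,"fingers": 0.3},{"dx": 0.094,"dy": 0.347,"rz": 1.0,"fingers": 0.3},{"dx": 0.094,"dy": 0.347,"rz": 1.0,"fingers": 0.3},{"dx": 0.094,"dy": 0.347,"rz": 1.0,"fingers": 0.3},{"dx": 0.094,"dy": 0.347,"rz": 1.0,"fingers": 0.3},{"dx": 0.094,"dy": 0.347,"rz": 1.0,"fingers": 0.3},{"dx": 0.094,"dy": 0.347,"rz": 1.0,"fingers": 0.3},{"dx": 0.094,"dy": 0.347,"rz": 1.0,"fingers": 0.3}]'

```text
schema error: expected keys rx, ry, rz, dx, dy, dz, fingers
```

Request:
drive_tool --increments '[{"dx": 0.08,"dy": 0.33,"rz": 0.7},{"dx": 0.08,"dy": 0.33,"rz": 0.7},{"dx": 0.08,"dy": 0.33,"rz": 0.7},{"dx": 0.08,"dy": 0.33,"rz": 0.7},{"dx": 0.08,"dy": 0.33,"rz": 0.7},{"dx": 0.08,"dy": 0.33,"rz": 0.7},{"dx": 0.08,"dy": 0.33,"rz": 0.7},{"dx": 0.08,"dy": 0.33,"rz": 0.7}]'

```text
schema error: expected keys rx, ry, rz, dx, dy, dz, fingers
```

Request:
drive_tool --increments '[{"rx": 0,"ry": 0,"dz": 0,"dx": 0.094,"dy": 0.347,"rz": 1.0,"fingers": 0.3},{"rx": 0,"ry": 0,"dz": 0,"dx": 0.094,"dy": 0.347,"rz": 1.0,"fingers": 0.3},{"rx": 0,"ry": 0,"dz": 0,"dx": 0.094,"dy": 0.347,"rz": 1.0,"fingers": 0.3},{"rx": 0,"ry": 0,"dz": 0,"dx": 0.094,"dy": 0.347,"rz": 1.0,"fingers": 0.3},{"rx": 0,"ry": 0,"dz": 0,"dx": 0.094,"dy": 0.347,"rz": 1.0,"fingers": 0.3},{"rx": 0,"ry": 0,"dz": 0,"dx": 0.094,"dy": 0.347,"rz": 1.0,"fingers": 0.3},{"rx": 0,"ry": 0,"dz": 0,"dx": 0.094,"dy": 0.347,"rz": 1.0,"fingers": 0.3},{"rx": 0,"ry": 0,"dz": 0,"dx": 0.094,"dy": 0.347,"rz": 1.0,"fingers": 0.3}]'

```text
time_s: 0.95
ee_pos: [366.8, -211.4, 222.3]
tcp_rot: [0.09, 1.569, -0.088]
wrist_force: [0.2, -0.7, 0.4]
opening: 31.7
```

Request:
drive_tool --increments '[{"rx": 0,"ry": 0,"dz": 0,"dx": 0.08,"dy": 0.33,"rz": 0.7,"fingers": 0.3},{"rx": 0,"ry": 0,"dz": 0,"dx": 0.08,"dy": 0.33,"rz": 0.7,"fingers": 0.3},{"rx": 0,"ry": 0,"dz": 0,"dx": 0.08,"dy": 0.33,"rz": 0.7,"fingers": 0.3},{"rx": 0,"ry": 0,"dz": 0,"dx": 0.08,"dy": 0.33,"rz": 0.7,"fingers": 0.3},{"rx": 0,"ry": 0,"dz": 0,"dx": 0.08,"dy": 0.33,"rz": 0.7,"fingers": 0.3},{"rx": 0,"ry": 0,"dz": 0,"dx": 0.08,"dy": 0.33,"rz": 0.7,"fingers": 0.3},{"rx": 0,"ry": 0,"dz": 0,"dx": 0.08,"dy": 0.33,"rz": 0.7,"fingers": 0.3},{"rx": 0,"ry": 0,"dz": 0,"dx": 0.08,"dy": 0.33,"rz": 0.7,"fingers": 0.3}]'

```text
time_s: 1.75
ee_pos: [446.8, 118.1, 222.4]
tcp_rot: [-0.456, 1.522, 0.458]
wrist_force: [-0.6, -0.7, 0.8]
opening: 25.6
```

```bash
cat >> h.py <<'E'
C=np.array([552.4,254.6]); u=lambda d:np.array([np.cos(np.radians(d)),np.sin(np.radians(d))])
def snap(name,A=None,extra=[],src="wrist"):
    s=sense(); im=viewer.get_image(src); cv2.imwrite(f"pics/raw_{name}.png",im); c=cam(src,s)
    def dot(P,col):
        for p in proj(c,P):
            if abs(p).max()<5000: cv2.circle(im,(int(round(p[0])),int(round(p[1]))),3,col,1)
    if A is not None:
        for o in [56,98,140,180,220,262,304]: dot([*(C+128*u(A+o)),67],(255,0,255)); dot([*(C+128*u(A+o)),27],(0,160,0))
        v=u(A+90)
        for a in (50,110):
            for b in (-84,84): dot([*(C+a*u(A)+b*v),27],(0,255,255))
        for b in range(0,360,10): dot([*(C+140*u(b)),27],(255,128,0))
        dot([*C,40],(0,0,255)); dot([*(C+157*u(196.2)),18],(255,0,0))
    for P in extra: dot(P,(0,0,255))
    cv2.imwrite(f"pics/{name}.png",im); return s
E
python3 - <<'E'
from h import *
s=snap("c1",248.4); M=R.from_rotvec(s['tcp_rot']).as_matrix(); print(s['ee_pos'],np.degrees(np.arctan2(M[1,2],M[0,2])),s['q'])
E
```

```text
[446.84 118.05 222.37] 33.45953921525855 [ 0.09 -0.18  1.93  0.    1.39 -0.5 ]
```

View pics/c1.png

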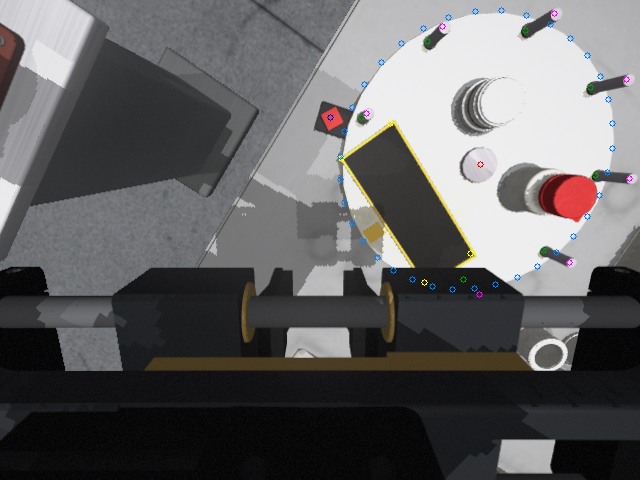

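Request:
drive_tool --increments '[{"rx": 0,"ry": 0,"rz": 0.016,"dx": 0.178,"dy": 0.031,"dz": 0,"fingers": 0.3},{"rx": 0,"ry": 0,"rz": 0.016,"dx": 0.178,"dy": 0.031,"dz": 0,"fingers": 0.3},{"rx": 0,"ry": 0,"rz": 0.016,"dx": 0.178,"dy": 0.031,"dz": 0,"fingers": 0.3},{"rx": 0,"ry": 0,"rz": 0.016,"dx": 0.178,"dy": 0.031,"dz": 0,"fingers": 0.3},{"rx": 0,"ry": 0,"rz": 0.016,"dx": 0.178,"dy": 0.031,"dz": -0.04,"fingers": 0.3},{"rx": 0,"ry": 0,"rz": 0.016,"dx": 0.178,"dy": 0.031,"dz": -0.08,"fingers": 0.3},{"rx": 0,"ry": 0,"rz": 0.016,"dx": 0.178,"dy": 0.031,"dz": -0.12,"fingers": 0.3},{"rx": 0,"ry": 0,"rz": 0.016,"dx": 0.178,"dy": 0.031,"dz": -0.12,"fingers": 0.3}]'

```text
time_s: 2.6
ee_pos: [619.2, 142.6, 95.0]
tcp_rot: [-0.464, 1.534, 0.467]
wrist_force: [-0.9, 1.3, -1.0]
opening: 26.2
```

Request:
drive_tool --increments '[{"rx": 0,"ry": 0,"rz": 0,"dx": 0,"dy": 0,"dz": -0.02,"fingers": 0.3},{"rx": 0,"ry": 0,"rz": 0,"dx": 0,"dy": 0,"dz": -0.04,"fingers": 0.3},{"rx": 0,"ry": 0,"rz": 0,"dx": 0,"dy": 0,"dz": -0.057,"fingers": 0.3},{"rx": 0,"ry": 0,"rz": 0,"dx": 0,"dy": 0,"dz": -0.057,"fingers": 0.3}]'

```text
time_s: 3.0
ee_pos: [623.1, 144.3, 44.1]
tcp_rot: [-0.466, 1.523, 0.467]
wrist_force: [-1.0, 0.7, -0.8]
opening: 26.0
```

```bash
python3 - <<'E'
import numpy as np
def arc(p0,r0,p1,r1,n,m):
    ph=np.linspace(p0,p1,n+1); r=np.linspace(r0,r1,n+1); P=np.c_[r*np.cos(np.radians(ph)),r*np.sin(np.radians(ph))]/1000
    for k in range(0,n,m):
        for i in range(k+1,min(k+m,n)+1): print(np.round([*(P[i]-P[k]),np.radians(ph[i]-ph[k])],4))
        print()
arc(302.7,131,250.9,129,14,7)
E
```

```text
[-0.0073 -0.0042 -0.0646]
[-0.0149 -0.0079 -0.1292]
[-0.0227 -0.0112 -0.1937]
[-0.0307 -0.0139 -0.2583]
[-0.0388 -0.0161 -0.3229]
[-0.0471 -0.0177 -0.3875]
[-0.0554 -0.0188 -0.452 ]

[-0.0084 -0.0006 -0.0646]
[-0.0168 -0.0006 -0.1292]
[-2.510e-02 -1.000e-04 -1.937e-01]
[-0.0334  0.0009 -0.2583]
[-0.0416  0.0025 -0.3229]
[-0.0497  0.0046 -0.3875]
[-0.0576  0.0072 -0.452 ]
```

Request:
drive_tool --increments '[{"rx": 0,"ry": 0,"rz": 0,"dx": 0,"dy": 0,"dz": 0,"fingers": 0.18},{"rx": 0,"ry": 0,"rz": -0.065,"dx": -0.0073,"dy": -0.0042,"dz": 0,"fingers": 0.18},{"rx": 0,"ry": 0,"rz": -0.129,"dx": -0.0149,"dy": -0.0079,"dz": 0,"fingers": 0.18},{"rx": 0,"ry": 0,"rz": -0.194,"dx": -0.0227,"dy": -0.0112,"dz": 0,"fingers": 0.18},{"rx": 0,"ry": 0,"rz": -0.258,"dx": -0.0307,"dy": -0.0139,"dz": 0,"fingers": 0.18},{"rx": 0,"ry": 0,"rz": -0.323,"dx": -0.0388,"dy": -0.0161,"dz": 0,"fingers": 0.18},{"rx": 0,"ry": 0,"rz": -0.388,"dx": -0.0471,"dy": -0.0177,"dz": 0,"fingers": 0.18},{"rx": 0,"ry": 0,"rz": -0.452,"dx": -0.0554,"dy": -0.0188,"dz": 0,"fingers": 0.18}]'

```text
time_s: 3.8
ee_pos: [570.8, 126.3, 48.1]
tcp_rot: [-0.111, 1.563, 0.11]
wrist_force: [1.0, -1.1, -0.4]
opening: 15.6
```

Request:
drive_tool --increments '[{"rx": 0,"ry": 0,"rz": -0.065,"dx": -0.0084,"dy": -0.0006,"dz": 0,"fingers": 0.18},{"rx": 0,"ry": 0,"rz": -0.129,"dx": -0.0168,"dy": -0.0006,"dz": 0,"fingers": 0.18},{"rx": 0,"ry": 0,"rz": -0.194,"dx": -0.0251,"dy": -0.0001,"dz": 0,"fingers": 0.18},{"rx": 0,"ry": 0,"rz": -0.258,"dx": -0.0334,"dy": 0.0009,"dz": 0,"fingers": 0.18},{"rx": 0,"ry": 0,"rz": -0.323,"dx": -0.0416,"dy": 0.0025,"dz": 0,"fingers": 0.18},{"rx": 0,"ry": 0,"rz": -0.388,"dx": -0.0497,"dy": 0.0046,"dz": 0,"fingers": 0.18},{"rx": 0,"ry": 0,"rz": -0.452,"dx": -0.0576,"dy": 0.0072,"dz": 0,"fingers": 0.18},{"rx": 0,"ry": 0,"rz": -0.452,"dx": -0.0576,"dy": 0.0072,"dz": 0,"fingers": 0.18}]'

```text
time_s: 4.6
ee_pos: [511.9, 134.1, 47.3]
tcp_rot: [0.242, 1.555, -0.241]
wrist_force: [0.1, -1.1, -0.5]
opening: 15.3
```

```bash
cat >> h.py <<'E'
def pose(s=None):
    s=s or sense(); M=R.from_rotvec(s['tcp_rot']).as_matrix(); d=s['ee_pos'][:2]-C
    print("t %.1f"%s['time_s'],"tcp",s['ee_pos'],"jaw %.1f"%np.degrees(np.arctan2(M[1,2],M[0,2])),"tilt",M[2,0],"polar %.1f %.1f"%(np.degrees(np.arctan2(d[1],d[0]))%360,np.hypot(*d)),"F",s['wrist_force'],"open %.1f"%s['opening'])
def discA():
    """disc angle from tray floor in top picture: black long rect"""
    im=viewer.get_image("top"); t=cam("top"); h=cv2.cvtColor(im,cv2.COLOR_BGR2HSV); m=cv2.inRange(h,(22,120,100),(35,255,255)); m[:, :100]=0; m[:,250:]=0; m[:195]=0; m[345:]=0
    w=unproj(t,np.argwhere(m)[:,::-1],31)[:,:2]; w=w[np.hypot(*(w-C).T)<118]; r=cv2.minAreaRect(w.astype(np.float32)); d=np.array(r[0])-C
    return len(w),r,"A %.1f"%(np.degrees(np.arctan2(d[1],d[0]))%360)
E
python3 - <<'E'
from h import *
pose(); print(discA())
E
```

```text
t 4.6 tcp [511.94 134.11  47.33] jaw -17.7 tilt -0.9999971061501852 polar 251.4 127.1 F [ 0.1  -1.07 -0.49] open 15.3
(10, ((438.05621337890625, 253.34844970703125), (2.4013686180114746, 20.822010040283203), 17.614961624145508), 'A 180.6')
```

Request:
drive_tool --increments '[{"rx": 0,"ry": 0,"rz": 0,"dx": 0,"dy": 0,"dz": 0.045,"fingers": 0.3},{"rx": 0,"ry": 0,"rz": 0,"dx": 0,"dy": 0,"dz": 0.09,"fingers": 0.5},{"rx": 0,"ry": 0,"rz": 0,"dx": -0.03,"dy": -0.02,"dz": 0.13,"fingers": 0.95},{"rx": 0,"ry": 0,"rz": 0,"dx": -0.06,"dy": -0.05,"dz": 0.17,"fingers": 0.95},{"rx": 0,"ry": 0,"rz": 0,"dx": -0.06,"dy": -0.08,"dz": 0.19,"fingers": 0.95},{"rx": 0,"ry": 0,"rz": 0,"dx": -0.06,"dy": -0.08,"dz": 0.19,"fingers": 0.95}]'

```text
time_s: 5.25
ee_pos: [453.9, 50.8, 241.8]
tcp_rot: [0.242, 1.546, -0.243]
wrist_force: [0.3, 0.9, 0.9]
opening: 56.0
```

```bash
python3 - <<'E'
from h import *
pose(); print(discA()); s=snap("c2",196.2)
E
```

```text
t 5.2 tcp [453.88  50.76 241.77] jaw -17.7 tilt -0.9999416130942627 polar 244.2 226.4 F [0.27 0.93 0.91] open 56.0
(0, ((0.0, 0.0), (0.0, 0.0), 0.0), 'A 204.7')
```

View pics/c2.png

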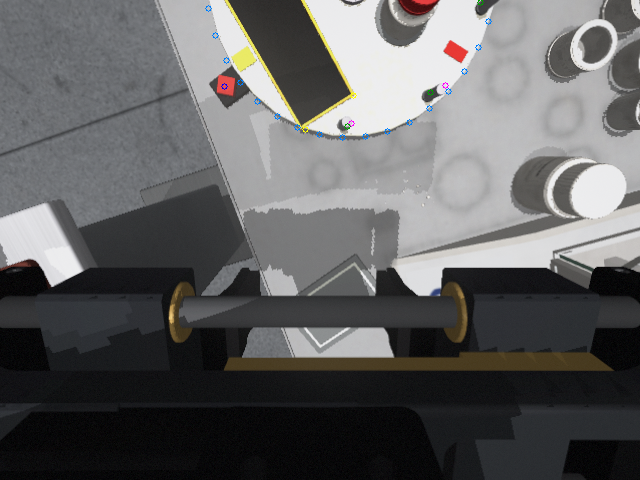

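Request:
drive_tool --increments '[{"rx": 0,"ry": 0,"rz": -0.85,"dx": -0.126,"dy": -0.314,"dz": -0.02,"fingers": 0.95},{"rx": 0,"ry": 0,"rz": -0.85,"dx": -0.126,"dy": -0.314,"dz": -0.02,"fingers": 0.95},{"rx": 0,"ry": 0,"rz": -0.85,"dx": -0.126,"dy": -0.314,"dz": -0.02,"fingers": 0.95},{"rx": 0,"ry": 0,"rz": -0.85,"dx": -0.126,"dy": -0.314,"dz": -0.02,"fingers": 0.95},{"rx": 0,"ry": 0,"rz": -0.85,"dx": -0.126,"dy": -0.314,"dz": -0.02,"fingers": 0.95},{"rx": 0,"ry": 0,"rz": -0.85,"dx": -0.126,"dy": -0.314,"dz": -0.02,"fingers": 0.95},{"rx": 0,"ry": 0,"rz": -0.85,"dx": -0.126,"dy": -0.314,"dz": -0.02,"fingers": 0.95},{"rx": 0,"ry": 0,"rz": -0.85,"dx": -0.126,"dy": -0.314,"dz": -0.02,"fingers": 0.95}]'

```text
time_s: 6.15
ee_pos: [323.7, -262.8, 214.0]
tcp_rot: [0.903, 1.378, -0.904]
wrist_force: [0.4, 0.7, 0.8]
opening: 83.1
```

```bash
cat >> h.py <<'E'
def rc(c,yaw,L,W,z): return [[*(np.array(c)+a*L/2*u(yaw)+b*W/2*u(yaw+90)),z] for a in(-1,1) for b in(-1,1)]
E
python3 - <<'E'
from h import *
pose()
s=snap("c3",None,rc((419.3,-223.6),23.6,90,56,81)+rc((438.2,-75.3),20.3,120,86,4)+rc((419.3,-223.6),23.6,110,76,6)); 
# dock & disc from raw
im=cv2.imread("pics/raw_c2.png")
print(discA())
E
```

```text
t 6.2 tcp [ 323.66 -262.81  214.04] jaw -66.6 tilt -0.9999966256420004 polar 246.2 565.7 F [0.39 0.69 0.75] open 83.1
(117, ((471.3453674316406, 236.13265991210938), (69.58782958984375, 172.42091369628906), 13.17405891418457), 'A 192.8')
```

View pics/c3.png

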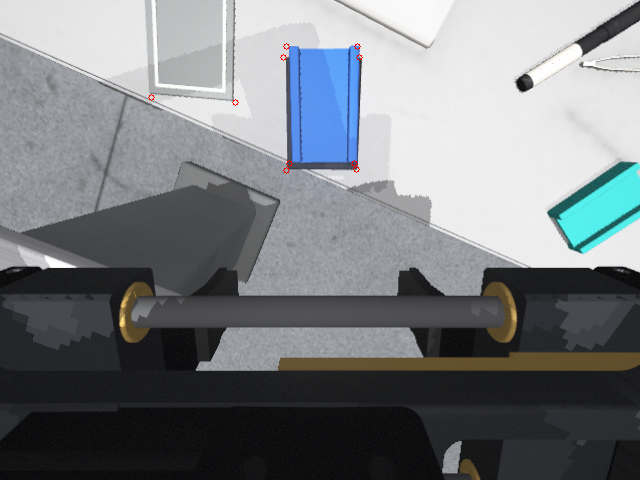

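```bash
cat >> h.py <<'E'
def discB():
    im=viewer.get_image("top"); t=cam("top"); m=cv2.inRange(cv2.cvtColor(im,cv2.COLOR_BGR2HSV),(0,0,0),(180,120,60)); m[:, :100]=0; m[:,250:]=0; m[:195]=0; m[345:]=0
    n,l,s,c=cv2.connectedComponentsWithStats(m); i=1+np.argmax(s[1:,4]); p=np.argwhere(l==i)[:,::-1]
    r=cv2.minAreaRect(unproj(t,p,27)[:,:2].astype(np.float32)); d=np.array(r[0])-C
    return s[i,4],r,"A %.1f r %.1f"%(np.degrees(np.arctan2(d[1],d[0]))%360,np.hypot(*d))
E
python3 - <<'E'
from h import *
print(discB())
E
```

```text
(np.int32(1455), ((474.5647888183594, 238.7654266357422), (57.51618194580078, 164.4265594482422), 13.610716819763184), 'A 191.5 r 79.4')
```

Request:
drive_tool --increments '[{"rx": 0,"ry": 0,"rz": 0.003,"dx": 0.048,"dy": 0.02,"dz": 0,"fingers": 1},{"rx": 0,"ry": 0,"rz": 0.003,"dx": 0.0957,"dy": 0.0393,"dz": 0,"fingers": 1},{"rx": 0,"ry": 0,"rz": 0.003,"dx": 0.0957,"dy": 0.0393,"dz": -0.03,"fingers": 1},{"rx": 0,"ry": 0,"rz": 0.003,"dx": 0.0957,"dy": 0.0393,"dz": -0.07,"fingers": 1},{"rx": 0,"ry": 0,"rz": 0.003,"dx": 0.0957,"dy": 0.0393,"dz": -0.1,"fingers": 1},{"rx": 0,"ry": 0,"rz": 0.003,"dx": 0.0957,"dy": 0.0393,"dz": -0.11,"fingers": 1},{"rx": 0,"ry": 0,"rz": 0.003,"dx": 0.0957,"dy": 0.0393,"dz": -0.11,"fingers": 1}]'

```text
time_s: 7.0
ee_pos: [420.5, -218.6, 104.0]
tcp_rot: [0.897, 1.383, -0.896]
wrist_force: [-0.1, 0.7, 0.2]
opening: 86.5
```

```bash
python3 -c "
from h import *
pose()"
```

```text
t 7.0 tcp [ 420.46 -218.6   104.03] jaw -66.0 tilt -0.9999921906718507 polar 254.4 491.3 F [-0.08  0.73  0.21] open 86.5
```

Request:
drive_tool --increments '[{"rx": 0,"ry": 0,"rz": 0,"dx": 0,"dy": 0,"dz": 0,"fingers": 1},{"rx": 0,"ry": 0,"rz": 0,"dx": 0,"dy": 0,"dz": 0,"fingers": 1}]'

```text
time_s: 7.2
ee_pos: [422.4, -221.5, 107.6]
tcp_rot: [0.897, 1.374, -0.897]
wrist_force: [0.3, 0.1, 0.7]
opening: 87.0
```

```bash
python3 - <<'E'
from h import *
pose()
print(discB())
s={'ee_pos':np.array([453.88,50.76,241.77]),'tcp_rot':np.array([0.242,1.546,-0.243])}
im=cv2.imread("pics/raw_c2.png"); c=cam("wrist",s); h=cv2.cvtColor(im,cv2.COLOR_BGR2HSV)
m=cv2.inRange(h,(22,120,100),(35,255,255)); p=np.argwhere(m)[:,::-1]; p=p[(p[:,1]<135)&(p[:,1]>2)]
w=unproj(c,p,31)[:,:2]; d=w-C; 
for A in np.arange(190,200,.5):
    x=d@u(A); y=d@u(A+90); a=(abs(x-112)<2)|(abs(x-48.5)<2)|(abs(y+85.5)<2); 
    print(A,a.mean(),end="; ")
m=cv2.inRange(h,(0,0,0),(180,120,70)); m[135:]=0; n,l,st,ce=cv2.connectedComponentsWithStats(m)
i=1+np.argmax(st[1:,4]); w=unproj(c,np.argwhere(l==i)[:,::-1],27)[:,:2]; d=w-C
r=cv2.minAreaRect(w.astype(np.float32)); print("\n",r,st[i])
E
```

```text
t 7.2 tcp [ 422.42 -221.53  107.62] jaw -66.1 tilt -0.9999936332189764 polar 254.7 493.6 F [0.31 0.05 0.69] open 87.0
(np.int32(1454), ((474.6142883300781, 238.76809692382812), (57.520511627197266, 164.38873291015625), 13.65831184387207), 'A 191.5 r 79.4')
190.0 0.10699588477366255; 190.5 0.10123456790123457; 191.0 0.0962962962962963; 191.5 0.08641975308641975; 192.0 0.09300411522633745; 192.5 0.09465020576131687; 193.0 0.12098765432098765; 193.5 0.1654320987654321; 194.0 0.21563786008230454; 194.5 0.26584362139917694; 195.0 0.3102880658436214; 195.5 0.339917695473251; 196.0 0.3497942386831276; 196.5 0.339917695473251; 197.0 0.3226337448559671; 197.5 0.2946502057613169; 198.0 0.2650205761316872; 198.5 0.24526748971193416; 199.0 0.22798353909465022; 199.5 0.21152263374485597; 
 ((481.27374267578125, 218.95968627929688), (60.309513092041016, 134.0361785888672), 13.400080680847168) [ 229    0  121  124 7523]
```

Request:
drive_tool --increments '[{"rx": 0,"ry": 0,"rz": -0.005,"dx": -0.0017,"dy": -0.0027,"dz": -0.015,"fingers": 1},{"rx": 0,"ry": 0,"rz": -0.005,"dx": -0.0017,"dy": -0.0027,"dz": -0.03,"fingers": 1},{"rx": 0,"ry": 0,"rz": -0.005,"dx": -0.0017,"dy": -0.0027,"dz": -0.0435,"fingers": 1},{"rx": 0,"ry": 0,"rz": -0.005,"dx": -0.0017,"dy": -0.0027,"dz": -0.0435,"fingers": 1},{"rx": 0,"ry": 0,"rz": -0.005,"dx": -0.0017,"dy": -0.0027,"dz": -0.0435,"fingers": 0.5},{"rx": 0,"ry": 0,"rz": -0.005,"dx": -0.0017,"dy": -0.0027,"dz": -0.0435,"fingers": 0.5},{"rx": 0,"ry": 0,"rz": -0.005,"dx": -0.0017,"dy": -0.0027,"dz": -0.0435,"fingers": 0.5},{"rx": 0,"ry": 0,"rz": -0.005,"dx": -0.0017,"dy": -0.0027,"dz": -0.0435,"fingers": 0.5}]' --squeeze 30

```text
time_s: 8.05
ee_pos: [419.7, -223.8, 62.6]
tcp_rot: [0.901, 1.375, -0.901]
wrist_force: [-0.4, -0.1, -0.0]
opening: 62.3
```

Request:
drive_tool --increments '[{"rx": 0,"ry": 0,"rz": 0,"dx": 0,"dy": 0,"dz": 0,"fingers": 0.5},{"rx": 0,"ry": 0,"rz": 0,"dx": 0,"dy": 0,"dz": 0,"fingers": 0.5},{"rx": 0,"ry": 0,"rz": 0,"dx": 0,"dy": 0,"dz": 0.01,"fingers": 0.5},{"rx": 0,"ry": 0,"rz": 0,"dx": 0,"dy": 0,"dz": 0.02,"fingers": 0.5},{"rx": 0,"ry": 0,"rz": 0,"dx": 0,"dy": 0,"dz": 0.04,"fingers": 0.5},{"rx": 0,"ry": 0,"rz": 0,"dx": 0,"dy": 0,"dz": 0.07,"fingers": 0.5},{"rx": 0,"ry": 0,"rz": 0,"dx": 0,"dy": 0,"dz": 0.07,"fingers": 0.5}]'

```text
time_s: 8.75
ee_pos: [421.9, -225.4, 137.1]
tcp_rot: [0.9, 1.368, -0.901]
wrist_force: [0.3, -1.1, 0.5]
opening: 55.9
```

```bash
sed -i 's/^C=np.array.*254.6\]);/C=np.array([552.4,257.5]);/' h.py; python3 -c "
from h import *
pose()"
```

```text
t 8.8 tcp [ 421.93 -225.45  137.1 ] jaw -66.5 tilt -0.99996613556024 polar 254.9 500.3 F [ 0.25 -1.1   0.45] open 55.9
```

Request:
drive_tool --increments '[{"rx": 0,"ry": 0,"rz": -0.06,"dx": 0.006,"dy": 0.045,"dz": 0,"fingers": 0.5},{"rx": 0,"ry": 0,"rz": -0.06,"dx": 0.012,"dy": 0.09,"dz": 0,"fingers": 0.5},{"rx": 0,"ry": 0,"rz": -0.06,"dx": 0.017,"dy": 0.13,"dz": 0,"fingers": 0.5},{"rx": 0,"ry": 0,"rz": -0.06,"dx": 0.0189,"dy": 0.1483,"dz": -0.02,"fingers": 0.5},{"rx": 0,"ry": 0,"rz": -0.06,"dx": 0.0189,"dy": 0.1483,"dz": -0.05,"fingers": 0.5},{"rx": 0,"ry": 0,"rz": -0.06,"dx": 0.0189,"dy": 0.1483,"dz": -0.08,"fingers": 0.5},{"rx": 0,"ry": 0,"rz": -0.06,"dx": 0.0189,"dy": 0.1483,"dz": -0.105,"fingers": 0.5},{"rx": 0,"ry": 0,"rz": -0.06,"dx": 0.0189,"dy": 0.1483,"dz": -0.105,"fingers": 0.5}]'

```text
time_s: 9.55
ee_pos: [434.7, -73.8, 23.7]
tcp_rot: [0.946, 1.363, -0.95]
wrist_force: [0.1, 0.4, -1.4]
opening: 55.9
```

Request:
drive_tool --increments '[{"rx": 0,"ry": 0,"rz": 0,"dx": 0,"dy": 0,"dz": 0,"fingers": 0.5},{"rx": 0,"ry": 0,"rz": 0,"dx": 0,"dy": 0,"dz": 0,"fingers": 0.5}]'

```text
time_s: 9.75
ee_pos: [439.4, -75.8, 28.6]
tcp_rot: [0.947, 1.352, -0.946]
wrist_force: [0.4, 0.1, -0.9]
opening: 55.8
```

Request:
drive_tool --increments '[{"rx": 0,"ry": 0,"rz": 0,"dx": 0,"dy": 0,"dz": -0.006,"fingers": 0.5},{"rx": 0,"ry": 0,"rz": 0,"dx": 0,"dy": 0,"dz": -0.012,"fingers": 0.5},{"rx": 0,"ry": 0,"rz": 0,"dx": 0,"dy": 0,"dz": -0.016,"fingers": 0.5},{"rx": 0,"ry": 0,"rz": 0,"dx": 0,"dy": 0,"dz": -0.018,"fingers": 0.5},{"rx": 0,"ry": 0,"rz": 0,"dx": 0,"dy": 0,"dz": -0.019,"fingers": 0.5},{"rx": 0,"ry": 0,"rz": 0,"dx": 0,"dy": 0,"dz": -0.0195,"fingers": 0.5},{"rx": 0,"ry": 0,"rz": 0,"dx": 0,"dy": 0,"dz": -0.0195,"fingers": 0.5}]'

```text
time_s: 10.45
ee_pos: [438.3, -75.3, 7.6]
tcp_rot: [0.947, 1.355, -0.947]
wrist_force: [0.5, 0.3, -0.1]
opening: 55.9
```

```bash
python3 -c "
from h import *
pose()"
```

```text
t 10.4 tcp [438.29 -75.27   7.62] jaw -69.9 tilt -0.9999999934192508 polar 251.1 351.8 F [ 0.48  0.27 -0.07] open 55.9
```

Request:
drive_tool --increments '[{"rx": 0,"ry": 0,"rz": 0,"dx": 0,"dy": 0,"dz": -0.001,"fingers": 0.5},{"rx": 0,"ry": 0,"rz": 0,"dx": 0,"dy": 0,"dz": -0.001,"fingers": 0.75},{"rx": 0,"ry": 0,"rz": 0,"dx": 0,"dy": 0,"dz": -0.001,"fingers": 0.75},{"rx": 0,"ry": 0,"rz": 0,"dx": 0,"dy": 0,"dz": -0.001,"fingers": 0.75},{"rx": 0,"ry": 0,"rz": 0,"dx": 0,"dy": 0,"dz": 0.02,"fingers": 0.75},{"rx": 0,"ry": 0,"rz": 0,"dx": 0,"dy": 0,"dz": 0.06,"fingers": 0.75},{"rx": 0,"ry": 0,"rz": 0,"dx": 0,"dy": 0,"dz": 0.1,"fingers": 0.75},{"rx": 0,"ry": 0,"rz": 0,"dx": 0,"dy": 0,"dz": 0.14,"fingers": 0.75}]'

```text
time_s: 11.25
ee_pos: [437.8, -75.1, 148.7]
tcp_rot: [0.947, 1.355, -0.947]
wrist_force: [0.4, 0.0, -0.4]
opening: 65.2
```

Request:
drive_tool --increments '[{"rx": 0,"ry": 0,"rz": 0.14,"dx": 0.014,"dy": 0.04,"dz": 0,"fingers": 0.6},{"rx": 0,"ry": 0,"rz": 0.28,"dx": 0.028,"dy": 0.08,"dz": 0,"fingers": 0.6},{"rx": 0,"ry": 0,"rz": 0.42,"dx": 0.042,"dy": 0.12,"dz": 0,"fingers": 0.6},{"rx": 0,"ry": 0,"rz": 0.56,"dx": 0.056,"dy": 0.16,"dz": 0,"fingers": 0.6},{"rx": 0,"ry": 0,"rz": 0.7,"dx": 0.07,"dy": 0.2,"dz": 0,"fingers": 0.6},{"rx": 0,"ry": 0,"rz": 0.84,"dx": 0.0772,"dy": 0.2103,"dz": 0,"fingers": 0.6},{"rx": 0,"ry": 0,"rz": 0.925,"dx": 0.0772,"dy": 0.2103,"dz": 0,"fingers": 0.6},{"rx": 0,"ry": 0,"rz": 0.925,"dx": 0.0772,"dy": 0.2103,"dz": 0,"fingers": 0.6}]'

```text
time_s: 12.05
ee_pos: [515.3, 135.7, 147.1]
tcp_rot: [0.23, 1.559, -0.23]
wrist_force: [-0.4, -0.7, -0.1]
opening: 52.5
```

```bash
python3 - <<'E'
from h import *
pose()
s=snap("d1",193.5,rc((438.2,-75.3),20.3,90,56,26)+[[515.4,135,67]],src="top"); im=cv2.imread("pics/d1.png")[190:345,100:400]
a=cv2.resize(im,(800,413)); cv2.imwrite("pics/d1.png",a)
E
```

```text
t 12.1 tcp [515.27 135.68 147.09] jaw -16.8 tilt -0.9999997835266327 polar 253.0 127.4 F [-0.37 -0.71 -0.12] open 52.5
```

View pics/d1.png

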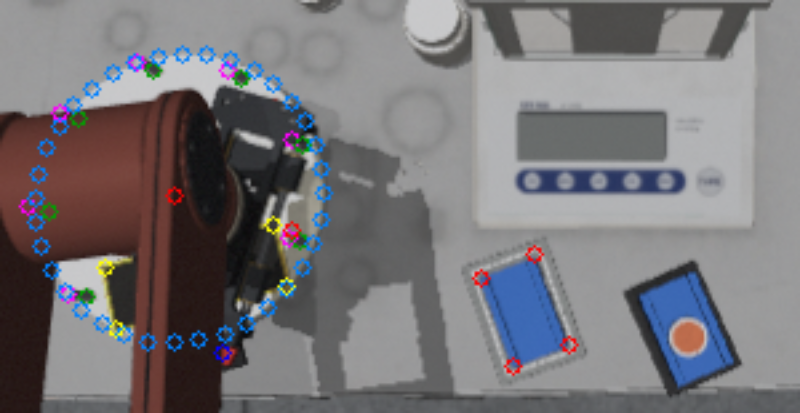

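Request:
drive_tool --increments '[{"rx": 0,"ry": 0,"rz": 0,"dx": 0,"dy": 0,"dz": -0.04,"fingers": 0.6},{"rx": 0,"ry": 0,"rz": 0,"dx": 0,"dy": 0,"dz": -0.075,"fingers": 0.6},{"rx": 0,"ry": 0,"rz": 0,"dx": 0,"dy": 0,"dz": -0.1,"fingers": 0.6},{"rx": 0,"ry": 0,"rz": 0,"dx": 0,"dy": 0,"dz": -0.1015,"fingers": 0.6},{"rx": 0,"ry": 0,"rz": 0,"dx": 0,"dy": 0,"dz": -0.1015,"fingers": 0.45},{"rx": 0,"ry": 0,"rz": 0,"dx": 0,"dy": 0,"dz": -0.1015,"fingers": 0.35},{"rx": 0,"ry": 0,"rz": 0,"dx": 0,"dy": 0,"dz": -0.1015,"fingers": 0.25},{"rx": 0,"ry": 0,"rz": 0,"dx": 0,"dy": 0,"dz": -0.1015,"fingers": 0.2}]' --squeeze 12

```text
time_s: 12.9
ee_pos: [516.5, 135.2, 47.6]
tcp_rot: [0.232, 1.556, -0.231]
wrist_force: [0.5, -0.7, 1.2]
opening: 28.2
```

Request:
drive_tool --increments '[{"rx": 0,"ry": 0,"rz": 0,"dx": 0,"dy": 0,"dz": 0,"fingers": 0.15},{"rx": 0,"ry": 0,"rz": 0,"dx": 0,"dy": 0,"dz": 0,"fingers": 0.12},{"rx": 0,"ry": 0,"rz": 0,"dx": 0,"dy": 0,"dz": 0,"fingers": 0.12},{"rx": 0,"ry": 0,"rz": 0,"dx": 0,"dy": 0,"dz": 0,"fingers": 0.12},{"rx": 0,"ry": 0,"rz": 0,"dx": 0,"dy": 0,"dz": 0,"fingers": 0.3},{"rx": 0,"ry": 0,"rz": 0,"dx": 0,"dy": 0,"dz": 0,"fingers": 0.4},{"rx": 0,"ry": 0,"rz": 0,"dx": 0,"dy": 0,"dz": 0.03,"fingers": 0.45},{"rx": 0,"ry": 0,"rz": 0,"dx": 0,"dy": 0,"dz": 0.07,"fingers": 0.6}]'

```text
time_s: 13.7
ee_pos: [513.2, 134.7, 114.3]
tcp_rot: [0.231, 1.564, -0.233]
wrist_force: [0.8, 0.0, 0.1]
opening: 34.9
```

Request:
drive_tool --increments '[{"rx": 0,"ry": 0,"rz": 0,"dx": 0,"dy": -0.02,"dz": 0.045,"fingers": 0.7},{"rx": 0,"ry": 0,"rz": 0.14,"dx": -0.02,"dy": -0.065,"dz": 0.06,"fingers": 0.8},{"rx": 0,"ry": 0,"rz": 0.28,"dx": -0.03,"dy": -0.11,"dz": 0.06,"fingers": 0.8},{"rx": 0,"ry": 0,"rz": 0.42,"dx": -0.045,"dy": -0.155,"dz": 0.06,"fingers": 0.8},{"rx": 0,"ry": 0,"rz": 0.56,"dx": -0.06,"dy": -0.2,"dz": 0.06,"fingers": 0.8},{"rx": 0,"ry": 0,"rz": 0.7,"dx": -0.07,"dy": -0.245,"dz": 0.06,"fingers": 0.8},{"rx": 0,"ry": 0,"rz": 0.705,"dx": -0.08,"dy": -0.275,"dz": 0.06,"fingers": 0.8},{"rx": 0,"ry": 0,"rz": 0.705,"dx": -0.08,"dy": -0.275,"dz": 0.06,"fingers": 0.8}]'

```text
time_s: 14.5
ee_pos: [434.1, -145.0, 176.4]
tcp_rot: [-0.32, 1.548, 0.316]
wrist_force: [0.2, 0.4, -0.6]
opening: 69.7
```

```bash
cat >> h.py <<'E'
def pucks(roi,z,src="top"):
    im=viewer.get_image(src); h=cv2.cvtColor(im,cv2.COLOR_BGR2HSV); m=cv2.inRange(h,(3,60,90),(20,230,255)); k=np.zeros_like(m); x0,y0,x1,y1=roi; k[y0:y1,x0:x1]=m[y0:y1,x0:x1]
    n,l,s,c=cv2.connectedComponentsWithStats(k); return [(int(s[i,4]),c[i],unproj(cam(src),c[i],z)[0]) for i in range(1,n) if s[i,4]>25]
E
python3 - <<'E'
from h import *
pose(); print(discB()); print(pucks((330,280,390,345),64))
E
```

```text
t 14.5 tcp [ 434.07 -144.99  176.36] jaw 23.2 tilt -0.9999966946650151 polar 253.6 419.5 F [ 0.22  0.38 -0.64] open 69.7
(np.int32(1455), ((475.62249755859375, 235.92166137695312), (57.77597427368164, 164.79335021972656), 15.866116523742676), 'A 195.7 r 79.8')
[(800, array([339.07, 316.15]), array([ 412.91, -180.47,   64.  ])), (200, array([352.68, 326.29]), array([ 388.16, -212.71,   64.  ])), (183, array([359.79, 327.75]), array([ 384.36, -229.76,   64.  ]))]
```

```bash
python3 - <<'E'
from h import *
im=cv2.imread("pics/raw_d1.png"); h=cv2.cvtColor(im,cv2.COLOR_BGR2HSV); m=cv2.inRange(h,(3,60,90),(20,230,255)); m[:,:335]=0;m[:,385:]=0;m[:285]=0;m[345:]=0
p=np.argwhere(m); print(len(p),p.mean(0)[::-1]); w=unproj(cam("top"),p.mean(0)[::-1],64)[0,:2]; print(w,(w-[419.3,-223.6])@np.c_[u(23.6),u(113.6)])
E
```

```text
113 [357.71 316.19]
[ 411.98 -225.5 ] [-7.47  1.19]
```

Request:
drive_tool --increments '[{"rx": 0,"ry": 0,"rz": 0,"dx": -0.012,"dy": -0.043,"dz": 0,"fingers": 0.7},{"rx": 0,"ry": 0,"rz": 0,"dx": -0.0234,"dy": -0.0855,"dz": -0.02,"fingers": 0.7},{"rx": 0,"ry": 0,"rz": 0,"dx": -0.0234,"dy": -0.0855,"dz": -0.06,"fingers": 0.7},{"rx": 0,"ry": 0,"rz": 0,"dx": -0.0234,"dy": -0.0855,"dz": -0.09,"fingers": 0.7},{"rx": 0,"ry": 0,"rz": 0,"dx": -0.0234,"dy": -0.0855,"dz": -0.1,"fingers": 0.7},{"rx": 0,"ry": 0,"rz": 0,"dx": -0.0234,"dy": -0.0855,"dz": -0.11,"fingers": 0.7},{"rx": 0,"ry": 0,"rz": 0,"dx": -0.0234,"dy": -0.0855,"dz": -0.12,"fingers": 0.7},{"rx": 0,"ry": 0,"rz": 0,"dx": -0.0234,"dy": -0.0855,"dz": -0.12,"fingers": 0.7}]'

```text
time_s: 15.4
ee_pos: [412.2, -224.8, 55.7]
tcp_rot: [-0.322, 1.547, 0.323]
wrist_force: [-0.2, 0.7, -0.3]
opening: 60.9
```

Request:
drive_tool --increments '[{"rx": 0,"ry": 0,"rz": 0,"dx": 0,"dy": 0,"dz": 0,"fingers": 0.55},{"rx": 0,"ry": 0,"rz": 0,"dx": 0,"dy": 0,"dz": 0,"fingers": 0.45},{"rx": 0,"ry": 0,"rz": 0,"dx": 0,"dy": 0,"dz": 0,"fingers": 0.35},{"rx": 0,"ry": 0,"rz": 0,"dx": 0,"dy": 0,"dz": 0,"fingers": 0.35},{"rx": 0,"ry": 0,"rz": 0,"dx": 0,"dy": 0,"dz": 0,"fingers": 0.35},{"rx": 0,"ry": 0,"rz": 0,"dx": 0,"dy": 0,"dz": 0,"fingers": 0.35},{"rx": 0,"ry": 0,"rz": 0,"dx": 0,"dy": 0,"dz": 0.01,"fingers": 0.35},{"rx": 0,"ry": 0,"rz": 0,"dx": 0,"dy": 0,"dz": 0.03,"fingers": 0.35}]' --squeeze 25

```text
time_s: 16.2
ee_pos: [410.6, -224.4, 85.1]
tcp_rot: [-0.319, 1.549, 0.324]
wrist_force: [-0.1, -0.7, -0.5]
opening: 34.8
```

```bash
python3 -c "
from h import *
pose()"
```

```text
t 16.2 tcp [ 410.58 -224.44   85.12] jaw 23.5 tilt -0.9999916361076708 polar 253.6 502.4 F [-0.11 -0.74 -0.49] open 34.8
```

Request:
drive_tool --increments '[{"rx": 0,"ry": 0,"rz": 0,"dx": 0,"dy": 0.02,"dz": 0.03,"fingers": 0.35},{"rx": 0,"ry": 0,"rz": -0.03,"dx": 0.008,"dy": 0.06,"dz": 0.05,"fingers": 0.35},{"rx": 0,"ry": 0,"rz": -0.06,"dx": 0.016,"dy": 0.105,"dz": 0.06,"fingers": 0.35},{"rx": 0,"ry": 0,"rz": -0.09,"dx": 0.024,"dy": 0.15,"dz": 0.06,"fingers": 0.35},{"rx": 0,"ry": 0,"rz": -0.134,"dx": 0.034,"dy": 0.195,"dz": 0.06,"fingers": 0.35},{"rx": 0,"ry": 0,"rz": -0.134,"dx": 0.044,"dy": 0.24,"dz": 0.06,"fingers": 0.35},{"rx": 0,"ry": 0,"rz": -0.134,"dx": 0.054,"dy": 0.285,"dz": 0.06,"fingers": 0.35},{"rx": 0,"ry": 0,"rz": -0.134,"dx": 0.064,"dy": 0.33,"dz": 0.06,"fingers": 0.35}]'

```text
time_s: 17.0
ee_pos: [476.1, 106.5, 146.8]
tcp_rot: [-0.217, 1.559, 0.217]
wrist_force: [0.6, -0.0, 0.1]
opening: 34.9
```

Request:
drive_tool --increments '[{"rx": 0,"ry": 0,"rz": 0,"dx": 0.01,"dy": 0.04,"dz": 0,"fingers": 0.35},{"rx": 0,"ry": 0,"rz": 0,"dx": 0.0144,"dy": 0.07,"dz": 0,"fingers": 0.35},{"rx": 0,"ry": 0,"rz": 0,"dx": 0.0144,"dy": 0.0795,"dz": -0.02,"fingers": 0.35},{"rx": 0,"ry": 0,"rz": 0,"dx": 0.0144,"dy": 0.0795,"dz": -0.05,"fingers": 0.35},{"rx": 0,"ry": 0,"rz": 0,"dx": 0.0144,"dy": 0.0795,"dz": -0.07,"fingers": 0.35},{"rx": 0,"ry": 0,"rz": 0,"dx": 0.0144,"dy": 0.0795,"dz": -0.085,"fingers": 0.35},{"rx": 0,"ry": 0,"rz": 0,"dx": 0.0144,"dy": 0.0795,"dz": -0.095,"fingers": 0.35},{"rx": 0,"ry": 0,"rz": 0,"dx": 0.0144,"dy": 0.0795,"dz": -0.095,"fingers": 0.35}]'

```text
time_s: 17.8
ee_pos: [489.5, 183.7, 50.0]
tcp_rot: [-0.217, 1.562, 0.216]
wrist_force: [-0.0, 0.4, -0.3]
opening: 35.2
```

```bash
python3 -c "
from h import *
pose()
s=snap('e1',195.9,[],src='scene'); im=cv2.imread('pics/e1.png')[180:270,150:310]; cv2.imwrite('pics/e1.png',cv2.resize(im,(800,450)))"
```

```text
t 17.8 tcp [489.55 183.68  49.98] jaw 15.8 tilt -0.9999974479400946 polar 229.6 97.0 F [-0.05  0.35 -0.3 ] open 35.2
```

View pics/e1.png

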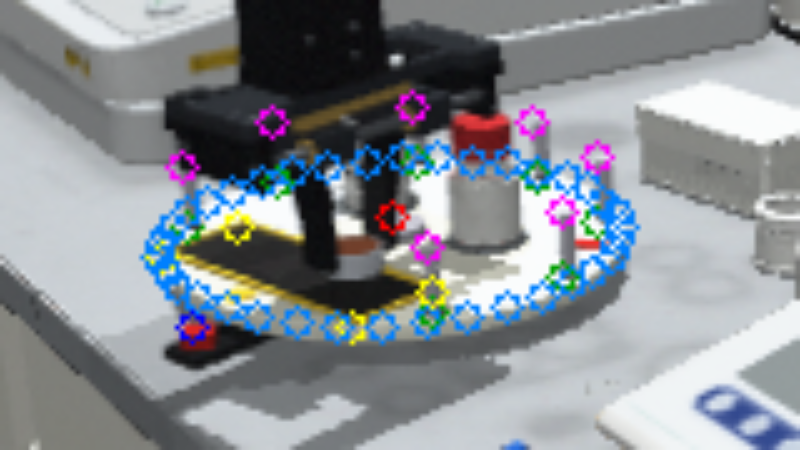

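Request:
drive_tool --increments '[{"rx": 0,"ry": 0,"rz": -0.14,"dx": -0.004,"dy": -0.001,"dz": 0.005,"fingers": 0.35},{"rx": 0,"ry": 0,"rz": -0.28,"dx": -0.004,"dy": -0.001,"dz": 0.005,"fingers": 0.35},{"rx": 0,"ry": 0,"rz": -0.42,"dx": -0.004,"dy": -0.001,"dz": 0.005,"fingers": 0.35},{"rx": 0,"ry": 0,"rz": -0.56,"dx": -0.004,"dy": -0.001,"dz": 0.005,"fingers": 0.35},{"rx": 0,"ry": 0,"rz": -0.61,"dx": -0.004,"dy": -0.001,"dz": 0,"fingers": 0.35},{"rx": 0,"ry": 0,"rz": -0.61,"dx": -0.004,"dy": -0.001,"dz": -0.008,"fingers": 0.35},{"rx": 0,"ry": 0,"rz": -0.61,"dx": -0.004,"dy": -0.001,"dz": -0.014,"fingers": 0.35},{"rx": 0,"ry": 0,"rz": -0.61,"dx": -0.004,"dy": -0.001,"dz": -0.017,"fingers": 0.35}]'

```text
time_s: 18.65
ee_pos: [486.1, 182.9, 33.5]
tcp_rot: [0.261, 1.556, -0.262]
wrist_force: [0.3, 1.1, 3.3]
opening: 34.8
```

Request:
drive_tool --increments '[{"rx": 0,"ry": 0,"rz": 0,"dx": 0,"dy": 0,"dz": 0,"fingers": 0.35},{"rx": 0,"ry": 0,"rz": 0,"dx": 0,"dy": 0,"dz": 0,"fingers": 0.35},{"rx": 0,"ry": 0,"rz": 0,"dx": 0,"dy": 0,"dz": 0,"fingers": 0.46},{"rx": 0,"ry": 0,"rz": 0,"dx": 0,"dy": 0,"dz": 0,"fingers": 0.52},{"rx": 0,"ry": 0,"rz": 0,"dx": 0,"dy": 0,"dz": 0,"fingers": 0.52},{"rx": 0,"ry": 0,"rz": 0,"dx": 0,"dy": 0,"dz": 0.02,"fingers": 0.52},{"rx": 0,"ry": 0,"rz": 0,"dx": 0,"dy": 0,"dz": 0.06,"fingers": 0.52},{"rx": 0,"ry": 0,"rz": 0,"dx": 0,"dy": 0,"dz": 0.1,"fingers": 0.6}]'

```text
time_s: 19.45
ee_pos: [485.4, 182.8, 134.4]
tcp_rot: [0.262, 1.557, -0.263]
wrist_force: [0.6, -0.1, 0.4]
opening: 48.2
```

```bash
python3 -c "
from h import *
pose()"
```

```text
t 19.4 tcp [485.43 182.85 134.36] jaw -19.1 tilt -0.9999971564652955 polar 228.1 100.3 F [ 0.63 -0.05  0.43] open 48.2
```

```bash
cat >> h.py <<'E'
def blue(roi,z,src="top"):
    im=viewer.get_image(src); m=cv2.inRange(cv2.cvtColor(im,cv2.COLOR_BGR2HSV),(100,150,80),(125,255,255)); k=np.zeros_like(m); x0,y0,x1,y1=roi; k[y0:y1,x0:x1]=m[y0:y1,x0:x1]
    n,l,s,c=cv2.connectedComponentsWithStats(k); i=1+np.argmax(s[1:,4]); return cv2.minAreaRect(unproj(cam(src),np.argwhere(l==i)[:,::-1],z)[:,:2].astype(np.float32))
E
python3 -c "
from h import *
print(blue((330,275,390,345),59)); print(blue((260,270,328,345),26)); print(pucks((330,280,390,345),42))"
```

```text
((419.4024353027344, -223.1312255859375), (90.21796417236328, 55.95450973510742), 21.484344482421875)
((437.033935546875, -73.82960510253906), (86.94807434082031, 54.6014289855957), 20.460247039794922)
[]
```

Request:
drive_tool --increments '[{"rx": 0,"ry": 0,"rz": -0.1,"dx": -0.007,"dy": -0.044,"dz": 0.02,"fingers": 1},{"rx": 0,"ry": 0,"rz": -0.2,"dx": -0.014,"dy": -0.088,"dz": 0.02,"fingers": 1},{"rx": 0,"ry": 0,"rz": -0.3,"dx": -0.022,"dy": -0.132,"dz": 0.02,"fingers": 1},{"rx": 0,"ry": 0,"rz": -0.4,"dx": -0.029,"dy": -0.176,"dz": 0.02,"fingers": 1},{"rx": 0,"ry": 0,"rz": -0.5,"dx": -0.036,"dy": -0.22,"dz": 0.02,"fingers": 1},{"rx": 0,"ry": 0,"rz": -0.6,"dx": -0.043,"dy": -0.264,"dz": 0.02,"fingers": 1},{"rx": 0,"ry": 0,"rz": -0.7,"dx": -0.05,"dy": -0.308,"dz": 0.02,"fingers": 1},{"rx": 0,"ry": 0,"rz": -0.8,"dx": -0.057,"dy": -0.35,"dz": 0.02,"fingers": 1}]'

```text
time_s: 20.4
ee_pos: [428.1, -168.4, 152.8]
tcp_rot: [0.885, 1.385, -0.885]
wrist_force: [1.2, -0.3, -0.6]
opening: 86.9
```

Request:
drive_tool --increments '[{"rx": 0,"ry": 0,"rz": -0.04,"dx": -0.008,"dy": -0.04,"dz": 0,"fingers": 1},{"rx": 0,"ry": 0,"rz": -0.04,"dx": -0.01,"dy": -0.0562,"dz": -0.01,"fingers": 1},{"rx": 0,"ry": 0,"rz": -0.04,"dx": -0.01,"dy": -0.0562,"dz": -0.04,"fingers": 1},{"rx": 0,"ry": 0,"rz": -0.04,"dx": -0.01,"dy": -0.0562,"dz": -0.07,"fingers": 1},{"rx": 0,"ry": 0,"rz": -0.04,"dx": -0.01,"dy": -0.0562,"dz": -0.09,"fingers": 1},{"rx": 0,"ry": 0,"rz": -0.04,"dx": -0.01,"dy": -0.0562,"dz": -0.105,"fingers": 1},{"rx": 0,"ry": 0,"rz": -0.04,"dx": -0.01,"dy": -0.0562,"dz": -0.113,"fingers": 1},{"rx": 0,"ry": 0,"rz": -0.04,"dx": -0.01,"dy": -0.0562,"dz": -0.113,"fingers": 1}]'

```text
time_s: 21.2
ee_pos: [418.0, -222.1, 39.2]
tcp_rot: [0.913, 1.375, -0.912]
wrist_force: [-0.2, -0.5, 0.1]
opening: 87.1
```

Request:
drive_tool --increments '[{"rx": 0,"ry": 0,"rz": 0,"dx": 0,"dy": 0,"dz": 0,"fingers": 0.75},{"rx": 0,"ry": 0,"rz": 0,"dx": 0,"dy": 0,"dz": 0,"fingers": 0.5},{"rx": 0,"ry": 0,"rz": 0,"dx": 0,"dy": 0,"dz": 0,"fingers": 0.5},{"rx": 0,"ry": 0,"rz": 0,"dx": 0,"dy": 0,"dz": 0,"fingers": 0.5},{"rx": 0,"ry": 0,"rz": 0,"dx": 0,"dy": 0,"dz": 0,"fingers": 0.5},{"rx": 0,"ry": 0,"rz": 0,"dx": 0,"dy": 0,"dz": 0,"fingers": 0.5},{"rx": 0,"ry": 0,"rz": 0,"dx": 0,"dy": 0,"dz": 0.01,"fingers": 0.5},{"rx": 0,"ry": 0,"rz": 0,"dx": 0,"dy": 0,"dz": 0.02,"fingers": 0.5}]' --squeeze 30

```text
time_s: 22.0
ee_pos: [419.0, -222.8, 61.4]
tcp_rot: [0.912, 1.372, -0.912]
wrist_force: [0.3, -0.6, -0.5]
opening: 55.8
```

```bash
python3 -c "
from h import *
pose()"
```

```text
t 22.0 tcp [ 419.   -222.83   61.4 ] jaw -67.3 tilt -0.9999992424164814 polar 254.5 498.5 F [ 0.28 -0.63 -0.45] open 55.8
```

Request:
drive_tool --increments '[{"rx": 0,"ry": 0,"rz": 0,"dx": 0.002,"dy": 0.02,"dz": 0.03,"fingers": 0.5},{"rx": 0,"ry": 0,"rz": -0.045,"dx": 0.008,"dy": 0.065,"dz": 0.03,"fingers": 0.5},{"rx": 0,"ry": 0,"rz": -0.045,"dx": 0.014,"dy": 0.11,"dz": 0.03,"fingers": 0.5},{"rx": 0,"ry": 0,"rz": -0.045,"dx": 0.0188,"dy": 0.1479,"dz": 0.02,"fingers": 0.5},{"rx": 0,"ry": 0,"rz": -0.045,"dx": 0.0188,"dy": 0.1479,"dz": 0,"fingers": 0.5},{"rx": 0,"ry": 0,"rz": -0.045,"dx": 0.0188,"dy": 0.1479,"dz": -0.01,"fingers": 0.5},{"rx": 0,"ry": 0,"rz": -0.045,"dx": 0.0188,"dy": 0.1479,"dz": -0.02,"fingers": 0.5},{"rx": 0,"ry": 0,"rz": -0.045,"dx": 0.0188,"dy": 0.1479,"dz": -0.02,"fingers": 0.5}]'

```text
time_s: 22.8
ee_pos: [437.3, -75.6, 40.1]
tcp_rot: [0.947, 1.357, -0.948]
wrist_force: [0.2, 0.7, 0.3]
opening: 56.2
```

Request:
drive_tool --increments '[{"rx": 0,"ry": 0,"rz": 0,"dx": 0,"dy": 0,"dz": -0.003,"fingers": 0.5},{"rx": 0,"ry": 0,"rz": 0,"dx": 0,"dy": 0,"dz": -0.006,"fingers": 0.5},{"rx": 0,"ry": 0,"rz": 0,"dx": 0,"dy": 0,"dz": -0.008,"fingers": 0.5},{"rx": 0,"ry": 0,"rz": 0,"dx": 0,"dy": 0,"dz": -0.009,"fingers": 0.5},{"rx": 0,"ry": 0,"rz": 0,"dx": 0,"dy": 0,"dz": -0.01,"fingers": 0.5},{"rx": 0,"ry": 0,"rz": 0,"dx": 0,"dy": 0,"dz": -0.0105,"fingers": 0.5},{"rx": 0,"ry": 0,"rz": 0,"dx": 0,"dy": 0,"dz": -0.0112,"fingers": 0.5},{"rx": 0,"ry": 0,"rz": 0,"dx": 0,"dy": 0,"dz": -0.0112,"fingers": 0.5}]'

```text
time_s: 23.6
ee_pos: [438.3, -75.3, 30.6]
tcp_rot: [0.946, 1.356, -0.946]
wrist_force: [-4.5, 0.0, 8.3]
opening: 55.8
```

```bash
python3 -c "
from h import *
pose(); print(pucks((340,290,390,345),42))"
```

```text
t 23.6 tcp [438.27 -75.32  30.6 ] jaw -69.8 tilt -0.9999999348822279 polar 251.1 351.8 F [-4.49  0.03  8.34] open 55.8
[]
```

Request:
drive_tool --increments '[{"rx": 0,"ry": 0,"rz": 0,"dx": 0,"dy": 0,"dz": 0.001,"fingers": 0.5},{"rx": 0,"ry": 0,"rz": 0,"dx": 0,"dy": 0,"dz": 0.001,"fingers": 0.75},{"rx": 0,"ry": 0,"rz": 0,"dx": 0,"dy": 0,"dz": 0.001,"fingers": 0.75},{"rx": 0,"ry": 0,"rz": 0,"dx": 0,"dy": 0,"dz": 0.001,"fingers": 0.75},{"rx": 0,"ry": 0,"rz": 0,"dx": 0,"dy": 0,"dz": 0.02,"fingers": 0.75},{"rx": 0,"ry": 0,"rz": 0,"dx": 0,"dy": 0,"dz": 0.06,"fingers": 0.75},{"rx": 0,"ry": 0,"rz": 0,"dx": 0,"dy": 0,"dz": 0.1,"fingers": 0.75},{"rx": 0,"ry": 0,"rz": 0,"dx": 0,"dy": 0,"dz": 0.12,"fingers": 0.75}]'

```text
time_s: 24.45
ee_pos: [439.9, -75.8, 153.4]
tcp_rot: [0.947, 1.351, -0.944]
wrist_force: [0.7, -0.5, 0.0]
opening: 65.5
```

Request:
drive_tool --increments '[{"rx": 0,"ry": 0,"rz": 0,"dx": -0.005,"dy": 0.045,"dz": 0,"fingers": 0.7},{"rx": 0,"ry": 0,"rz": 0,"dx": -0.01,"dy": 0.09,"dz": 0,"fingers": 0.7},{"rx": 0,"ry": 0,"rz": 0,"dx": -0.015,"dy": 0.135,"dz": 0,"fingers": 0.7},{"rx": 0,"ry": 0,"rz": 0,"dx": -0.015,"dy": 0.15,"dz": 0,"fingers": 0.7}]'

```text
time_s: 24.85
ee_pos: [422.2, 77.9, 149.8]
tcp_rot: [0.945, 1.357, -0.944]
wrist_force: [0.5, -0.7, -0.4]
opening: 61.4
```

```bash
python3 -c "
from h import *
pose(); print(pucks((335,285,390,345),42)); print(blue((330,275,390,345),37)); print(blue((260,270,328,345),48))
s=snap('f1',195.9,rc((438.2,-75.3),20.3,90,56,48)+rc((419.4,-223.1),22.5,90,56,37),src='top'); im=cv2.imread('pics/f1.png')[190:345,100:400]
cv2.imwrite('pics/f1.png',cv2.resize(im,(800,413)))"
```

```text
t 24.9 tcp [422.19  77.86 149.8 ] jaw -69.7 tilt -0.9999992552889017 polar 234.1 221.9 F [ 0.54 -0.69 -0.36] open 61.4
[]
((419.3730163574219, -224.2952880859375), (90.89590454101562, 55.998905181884766), 22.88175392150879)
((436.51959228515625, -74.37731170654297), (87.33148193359375, 55.13422775268555), 20.269033432006836)
```

View pics/f1.png

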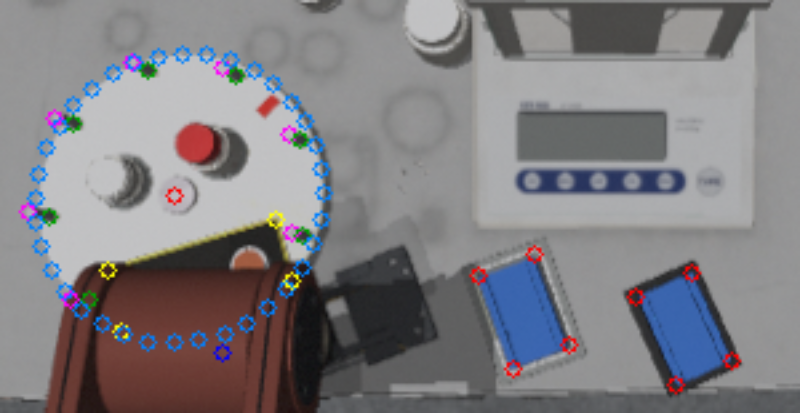

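Request:
drive_tool --increments '[{"rx": 0,"ry": 0,"rz": 0.05,"dx": 0,"dy": -0.045,"dz": 0,"fingers": 1},{"rx": 0,"ry": 0,"rz": 0.05,"dx": 0,"dy": -0.09,"dz": 0,"fingers": 1},{"rx": 0,"ry": 0,"rz": 0.05,"dx": 0,"dy": -0.135,"dz": 0,"fingers": 1},{"rx": 0,"ry": 0,"rz": 0.05,"dx": 0,"dy": -0.18,"dz": 0,"fingers": 1},{"rx": 0,"ry": 0,"rz": 0.05,"dx": -0.002,"dy": -0.225,"dz": 0,"fingers": 1},{"rx": 0,"ry": 0,"rz": 0.05,"dx": -0.0038,"dy": -0.265,"dz": 0,"fingers": 1},{"rx": 0,"ry": 0,"rz": 0.05,"dx": -0.0038,"dy": -0.2985,"dz": -0.01,"fingers": 1},{"rx": 0,"ry": 0,"rz": 0.05,"dx": -0.0038,"dy": -0.2985,"dz": -0.04,"fingers": 1}]'

```text
time_s: 25.85
ee_pos: [420.8, -231.2, 112.7]
tcp_rot: [0.91, 1.362, -0.914]
wrist_force: [-0.3, 0.2, -0.8]
opening: 86.7
```

Request:
drive_tool --increments '[{"rx": 0,"ry": 0,"rz": 0,"dx": 0,"dy": 0,"dz": -0.03,"fingers": 1},{"rx": 0,"ry": 0,"rz": 0,"dx": 0,"dy": 0,"dz": -0.055,"fingers": 1},{"rx": 0,"ry": 0,"rz": 0,"dx": 0,"dy": 0,"dz": -0.075,"fingers": 1},{"rx": 0,"ry": 0,"rz": 0,"dx": 0,"dy": 0,"dz": -0.086,"fingers": 1},{"rx": 0,"ry": 0,"rz": 0,"dx": 0,"dy": 0,"dz": -0.0905,"fingers": 1},{"rx": 0,"ry": 0,"rz": 0,"dx": 0,"dy": 0,"dz": -0.0905,"fingers": 1},{"rx": 0,"ry": 0,"rz": 0,"dx": 0,"dy": 0,"dz": -0.0905,"fingers": 0.75},{"rx": 0,"ry": 0,"rz": 0,"dx": 0,"dy": 0,"dz": -0.0905,"fingers": 0.5}]' --squeeze 30

```text
time_s: 26.65
ee_pos: [420.2, -224.4, 20.5]
tcp_rot: [0.908, 1.371, -0.908]
wrist_force: [-0.3, 0.1, -0.1]
opening: 78.0
```

Request:
drive_tool --increments '[{"rx": 0,"ry": 0,"rz": 0,"dx": 0,"dy": 0,"dz": 0,"fingers": 0.5},{"rx": 0,"ry": 0,"rz": 0,"dx": 0,"dy": 0,"dz": 0,"fingers": 0.5},{"rx": 0,"ry": 0,"rz": 0,"dx": 0,"dy": 0,"dz": 0,"fingers": 0.5},{"rx": 0,"ry": 0,"rz": 0,"dx": 0,"dy": 0,"dz": 0,"fingers": 0.5},{"rx": 0,"ry": 0,"rz": 0,"dx": 0,"dy": 0,"dz": 0.01,"fingers": 0.5},{"rx": 0,"ry": 0,"rz": 0,"dx": 0,"dy": 0,"dz": 0.03,"fingers": 0.5},{"rx": 0,"ry": 0,"rz": 0,"dx": 0,"dy": 0,"dz": 0.07,"fingers": 0.5},{"rx": 0,"ry": 0,"rz": 0,"dx": 0,"dy": 0,"dz": 0.07,"fingers": 0.5}]'

```text
time_s: 27.45
ee_pos: [422.5, -226.0, 94.8]
tcp_rot: [0.907, 1.364, -0.907]
wrist_force: [1.0, -0.2, -0.4]
opening: 55.7
```

```bash
python3 -c "
from h import *
pose()"
```

```text
t 27.4 tcp [ 422.53 -225.98   94.78] jaw -67.0 tilt -0.9999605949455204 polar 255.0 500.6 F [ 0.95 -0.21 -0.39] open 55.7
```

Request:
drive_tool --increments '[{"rx": 0,"ry": 0,"rz": 0,"dx": 0.004,"dy": 0.035,"dz": 0.01,"fingers": 0.5},{"rx": 0,"ry": 0,"rz": -0.05,"dx": 0.01,"dy": 0.08,"dz": 0.01,"fingers": 0.5},{"rx": 0,"ry": 0,"rz": -0.05,"dx": 0.015,"dy": 0.12,"dz": 0.01,"fingers": 0.5},{"rx": 0,"ry": 0,"rz": -0.05,"dx": 0.0188,"dy": 0.1485,"dz": 0.01,"fingers": 0.5},{"rx": 0,"ry": 0,"rz": -0.05,"dx": 0.0188,"dy": 0.1485,"dz": -0.005,"fingers": 0.5},{"rx": 0,"ry": 0,"rz": -0.05,"dx": 0.0188,"dy": 0.1485,"dz": -0.02,"fingers": 0.5},{"rx": 0,"ry": 0,"rz": -0.05,"dx": 0.0188,"dy": 0.1485,"dz": -0.025,"fingers": 0.5},{"rx": 0,"ry": 0,"rz": -0.05,"dx": 0.0188,"dy": 0.1485,"dz": -0.025,"fingers": 0.5}]'

```text
time_s: 28.25
ee_pos: [437.2, -74.9, 63.5]
tcp_rot: [0.946, 1.358, -0.947]
wrist_force: [0.9, -0.7, -0.3]
opening: 55.6
```

Request:
drive_tool --increments '[{"rx": 0,"ry": 0,"rz": 0,"dx": 0,"dy": 0,"dz": -0.003,"fingers": 0.5},{"rx": 0,"ry": 0,"rz": 0,"dx": 0,"dy": 0,"dz": -0.006,"fingers": 0.5},{"rx": 0,"ry": 0,"rz": 0,"dx": 0,"dy": 0,"dz": -0.008,"fingers": 0.5},{"rx": 0,"ry": 0,"rz": 0,"dx": 0,"dy": 0,"dz": -0.01,"fingers": 0.5},{"rx": 0,"ry": 0,"rz": 0,"dx": 0,"dy": 0,"dz": -0.011,"fingers": 0.5},{"rx": 0,"ry": 0,"rz": 0,"dx": 0,"dy": 0,"dz": -0.012,"fingers": 0.5},{"rx": 0,"ry": 0,"rz": 0,"dx": 0,"dy": 0,"dz": -0.012,"fingers": 0.5}]'

```text
time_s: 28.95
ee_pos: [438.3, -75.3, 52.8]
tcp_rot: [0.946, 1.355, -0.946]
wrist_force: [-2.3, 0.2, 3.8]
opening: 55.9
```

```bash
python3 -c "
from h import *
pose(); print(pucks((340,290,390,345),20))"
```

```text
t 28.9 tcp [438.25 -75.35  52.78] jaw -69.8 tilt -0.9999999780250488 polar 251.1 351.9 F [-2.29  0.23  3.78] open 55.9
[(104, array([356. , 314.5]), array([ 415.2 , -224.58,   20.  ]))]
```

Request:
drive_tool --increments '[{"rx": 0,"ry": 0,"rz": 0,"dx": 0,"dy": 0,"dz": 0.0005,"fingers": 0.5},{"rx": 0,"ry": 0,"rz": 0,"dx": 0,"dy": 0,"dz": 0.0005,"fingers": 0.75},{"rx": 0,"ry": 0,"rz": 0,"dx": 0,"dy": 0,"dz": 0.0005,"fingers": 0.75},{"rx": 0,"ry": 0,"rz": 0,"dx": 0,"dy": 0,"dz": 0.0005,"fingers": 0.75},{"rx": 0,"ry": 0,"rz": 0,"dx": 0,"dy": 0,"dz": 0.01,"fingers": 0.75},{"rx": 0,"ry": 0,"rz": 0,"dx": 0,"dy": 0,"dz": 0.04,"fingers": 0.75},{"rx": 0,"ry": 0,"rz": 0,"dx": 0,"dy": 0,"dz": 0.08,"fingers": 0.75},{"rx": 0,"ry": 0,"rz": 0,"dx": 0,"dy": 0,"dz": 0.1,"fingers": 0.7}]'

```text
time_s: 29.8
ee_pos: [439.8, -75.8, 156.3]
tcp_rot: [0.947, 1.351, -0.944]
wrist_force: [0.4, -0.4, -0.5]
opening: 63.3
```

Request:
drive_tool --increments '[{"rx": 0,"ry": 0,"rz": 0.14,"dx": -0.006,"dy": -0.03,"dz": 0,"fingers": 0.7},{"rx": 0,"ry": 0,"rz": 0.28,"dx": -0.009,"dy": -0.06,"dz": 0,"fingers": 0.7},{"rx": 0,"ry": 0,"rz": 0.42,"dx": -0.013,"dy": -0.09,"dz": 0,"fingers": 0.7},{"rx": 0,"ry": 0,"rz": 0.56,"dx": -0.018,"dy": -0.12,"dz": 0,"fingers": 0.7},{"rx": 0,"ry": 0,"rz": 0.7,"dx": -0.023,"dy": -0.1493,"dz": 0,"fingers": 0.7},{"rx": 0,"ry": 0,"rz": 0.84,"dx": -0.023,"dy": -0.1493,"dz": 0,"fingers": 0.7},{"rx": 0,"ry": 0,"rz": 0.98,"dx": -0.023,"dy": -0.1493,"dz": 0,"fingers": 0.7},{"rx": 0,"ry": 0,"rz": 1.12,"dx": -0.023,"dy": -0.1493,"dz": 0,"fingers": 0.7}]'

```text
time_s: 30.6
ee_pos: [415.2, -225.0, 153.0]
tcp_rot: [0.074, 1.569, -0.074]
wrist_force: [0.1, 0.2, -0.6]
opening: 60.8
```

Request:
drive_tool --increments '[{"rx": 0,"ry": 0,"rz": 0.14,"dx": 0,"dy": 0,"dz": -0.02,"fingers": 0.7},{"rx": 0,"ry": 0,"rz": 0.28,"dx": 0,"dy": 0,"dz": -0.04,"fingers": 0.7},{"rx": 0,"ry": 0,"rz": 0.42,"dx": 0,"dy": 0,"dz": -0.06,"fingers": 0.7},{"rx": 0,"ry": 0,"rz": 0.503,"dx": 0,"dy": 0,"dz": -0.08,"fingers": 0.7},{"rx": 0,"ry": 0,"rz": 0.503,"dx": 0,"dy": 0,"dz": -0.1,"fingers": 0.7},{"rx": 0,"ry": 0,"rz": 0.503,"dx": 0,"dy": 0,"dz": -0.11,"fingers": 0.7},{"rx": 0,"ry": 0,"rz": 0.503,"dx": 0,"dy": 0,"dz": -0.11,"fingers": 0.7}]'

```text
time_s: 31.3
ee_pos: [414.3, -223.9, 41.4]
tcp_rot: [-0.315, 1.549, 0.318]
wrist_force: [0.6, -0.4, 0.8]
opening: 60.8
```

```bash
python3 -c "
from h import *
pose()"
```

```text
t 31.3 tcp [ 414.3  -223.86   41.38] jaw 23.1 tilt -0.9999962328684411 polar 254.0 500.8 F [ 0.56 -0.43  0.77] open 60.8
```

Request:
drive_tool --increments '[{"rx": 0,"ry": 0,"rz": 0,"dx": 0,"dy": 0,"dz": -0.012,"fingers": 0.7},{"rx": 0,"ry": 0,"rz": 0,"dx": 0,"dy": 0,"dz": -0.022,"fingers": 0.7},{"rx": 0,"ry": 0,"rz": 0,"dx": 0,"dy": 0,"dz": -0.03,"fingers": 0.7},{"rx": 0,"ry": 0,"rz": 0,"dx": 0,"dy": 0,"dz": -0.03,"fingers": 0.7},{"rx": 0,"ry": 0,"rz": 0,"dx": 0,"dy": 0,"dz": -0.03,"fingers": 0.55},{"rx": 0,"ry": 0,"rz": 0,"dx": 0,"dy": 0,"dz": -0.03,"fingers": 0.45},{"rx": 0,"ry": 0,"rz": 0,"dx": 0,"dy": 0,"dz": -0.03,"fingers": 0.35},{"rx": 0,"ry": 0,"rz": 0,"dx": 0,"dy": 0,"dz": -0.03,"fingers": 0.35}]' --squeeze 25

```text
time_s: 32.1
ee_pos: [415.4, -224.8, 12.7]
tcp_rot: [-0.317, 1.547, 0.316]
wrist_force: [-0.1, 0.4, -0.0]
opening: 36.6
```

Request:
drive_tool --increments '[{"rx": 0,"ry": 0,"rz": 0,"dx": 0,"dy": 0,"dz": 0,"fingers": 0.35},{"rx": 0,"ry": 0,"rz": 0,"dx": 0,"dy": 0,"dz": 0,"fingers": 0.35},{"rx": 0,"ry": 0,"rz": 0,"dx": 0,"dy": 0,"dz": 0.01,"fingers": 0.35},{"rx": 0,"ry": 0,"rz": 0,"dx": 0,"dy": 0,"dz": 0.03,"fingers": 0.35},{"rx": 0,"ry": 0,"rz": 0,"dx": 0,"dy": 0,"dz": 0.07,"fingers": 0.35},{"rx": 0,"ry": 0,"rz": 0,"dx": 0,"dy": 0,"dz": 0.11,"fingers": 0.35},{"rx": 0,"ry": 0,"rz": 0,"dx": 0,"dy": 0,"dz": 0.13,"fingers": 0.35},{"rx": 0,"ry": 0,"rz": 0,"dx": 0,"dy": 0,"dz": 0.13,"fingers": 0.35}]'

```text
time_s: 32.9
ee_pos: [417.3, -226.1, 146.7]
tcp_rot: [-0.321, 1.543, 0.312]
wrist_force: [0.7, -0.7, -0.8]
opening: 35.0
```

```bash
python3 -c "
from h import *
pose(); print(discB())"
```

```text
t 32.9 tcp [ 417.32 -226.14  146.74] jaw 23.2 tilt -0.9999716224650439 polar 254.4 502.2 F [ 0.7  -0.72 -0.8 ] open 35.0
(np.int32(1273), ((475.4330139160156, 235.68185424804688), (57.29805374145508, 165.15423583984375), 15.85631275177002), 'A 195.8 r 80.0')
```

Request:
drive_tool --increments '[{"rx": 0,"ry": 0,"rz": -0.03,"dx": 0.004,"dy": 0.044,"dz": 0,"fingers": 0.35},{"rx": 0,"ry": 0,"rz": -0.06,"dx": 0.008,"dy": 0.088,"dz": 0,"fingers": 0.35},{"rx": 0,"ry": 0,"rz": -0.09,"dx": 0.012,"dy": 0.132,"dz": 0,"fingers": 0.35},{"rx": 0,"ry": 0,"rz": -0.127,"dx": 0.016,"dy": 0.176,"dz": 0,"fingers": 0.35},{"rx": 0,"ry": 0,"rz": -0.127,"dx": 0.02,"dy": 0.22,"dz": 0,"fingers": 0.35},{"rx": 0,"ry": 0,"rz": -0.127,"dx": 0.024,"dy": 0.264,"dz": 0,"fingers": 0.35},{"rx": 0,"ry": 0,"rz": -0.127,"dx": 0.028,"dy": 0.308,"dz": 0,"fingers": 0.35},{"rx": 0,"ry": 0,"rz": -0.127,"dx": 0.032,"dy": 0.352,"dz": 0,"fingers": 0.35}]'

```text
time_s: 33.75
ee_pos: [445.6, 129.2, 140.6]
tcp_rot: [-0.218, 1.563, 0.218]
wrist_force: [0.4, -0.2, -0.2]
opening: 34.7
```

Request:
drive_tool --increments '[{"rx": 0,"ry": 0,"rz": 0,"dx": 0.005,"dy": 0.044,"dz": 0,"fingers": 0.35},{"rx": 0,"ry": 0,"rz": 0,"dx": 0.01,"dy": 0.088,"dz": 0,"fingers": 0.35},{"rx": 0,"ry": 0,"rz": 0,"dx": 0.0144,"dy": 0.125,"dz": 0,"fingers": 0.35},{"rx": 0,"ry": 0,"rz": 0,"dx": 0.0144,"dy": 0.1461,"dz": -0.01,"fingers": 0.35},{"rx": 0,"ry": 0,"rz": 0,"dx": 0.0144,"dy": 0.1461,"dz": -0.04,"fingers": 0.35},{"rx": 0,"ry": 0,"rz": 0,"dx": 0.0144,"dy": 0.1461,"dz": -0.07,"fingers": 0.35},{"rx": 0,"ry": 0,"rz": 0,"dx": 0.0144,"dy": 0.1461,"dz": -0.085,"fingers": 0.35},{"rx": 0,"ry": 0,"rz": 0,"dx": 0.0144,"dy": 0.1461,"dz": -0.09,"fingers": 0.35}]'

```text
time_s: 34.55
ee_pos: [459.0, 272.4, 49.0]
tcp_rot: [-0.219, 1.566, 0.216]
wrist_force: [0.2, 0.0, 0.1]
opening: 35.0
```

```bash
python3 -c "
from h import *
pose()"
```

```text
t 34.5 tcp [458.96 272.41  48.99] jaw 15.9 tilt -0.9999796257044737 polar 170.9 94.6 F [0.21 0.04 0.08] open 35.0
```

Request:
drive_tool --increments '[{"rx": 0,"ry": 0,"rz": 0,"dx": 0,"dy": 0,"dz": -0.008,"fingers": 0.35},{"rx": 0,"ry": 0,"rz": 0,"dx": 0,"dy": 0,"dz": -0.014,"fingers": 0.35},{"rx": 0,"ry": 0,"rz": 0,"dx": 0,"dy": 0,"dz": -0.018,"fingers": 0.35},{"rx": 0,"ry": 0,"rz": 0,"dx": 0,"dy": 0,"dz": -0.018,"fingers": 0.35},{"rx": 0,"ry": 0,"rz": 0,"dx": 0,"dy": 0,"dz": -0.018,"fingers": 0.46},{"rx": 0,"ry": 0,"rz": 0,"dx": 0,"dy": 0,"dz": -0.018,"fingers": 0.52},{"rx": 0,"ry": 0,"rz": 0,"dx": 0,"dy": 0,"dz": -0.018,"fingers": 0.52},{"rx": 0,"ry": 0,"rz": 0,"dx": 0,"dy": 0,"dz": 0.01,"fingers": 0.52}]'

```text
time_s: 35.35
ee_pos: [458.6, 272.2, 59.3]
tcp_rot: [-0.219, 1.567, 0.216]
wrist_force: [0.3, -0.3, -0.4]
opening: 44.7
```

Request:
drive_tool --increments '[{"rx": 0,"ry": 0,"rz": 0,"dx": 0,"dy": 0,"dz": 0.045,"fingers": 0.52},{"rx": 0,"ry": 0,"rz": 0,"dx": 0,"dy": 0,"dz": 0.09,"fingers": 0.52},{"rx": 0,"ry": 0,"rz": 0,"dx": 0,"dy": -0.03,"dz": 0.12,"fingers": 0.52},{"rx": 0,"ry": 0,"rz": 0,"dx": 0,"dy": -0.07,"dz": 0.14,"fingers": 0.52},{"rx": 0,"ry": 0,"rz": 0,"dx": 0,"dy": -0.115,"dz": 0.16,"fingers": 0.52},{"rx": 0,"ry": 0,"rz": 0,"dx": 0,"dy": -0.16,"dz": 0.17,"fingers": 0.52},{"rx": 0,"ry": 0,"rz": 0,"dx": 0,"dy": -0.2,"dz": 0.17,"fingers": 0.52},{"rx": 0,"ry": 0,"rz": 0,"dx": 0,"dy": -0.23,"dz": 0.17,"fingers": 0.52}]'

```text
time_s: 36.15
ee_pos: [461.8, 41.4, 233.5]
tcp_rot: [-0.217, 1.558, 0.216]
wrist_force: [1.1, 0.1, 0.1]
opening: 45.2
```

Request:
drive_tool --increments '[{"rx": 0,"ry": 0,"rz": 0,"dx": 0,"dy": 0,"dz": 0,"fingers": 0.3},{"rx": 0,"ry": 0,"rz": 0,"dx": 0,"dy": 0,"dz": 0,"fingers": 0.3}]'

```text
time_s: 36.35
ee_pos: [461.7, 43.2, 232.6]
tcp_rot: [-0.216, 1.559, 0.216]
wrist_force: [-0.6, 0.4, 0.5]
opening: 36.1
```

```bash
python3 - <<'E'
from h import *
pose(); s=snap('g1',195.9); w=cv2.imread('pics/g1.png')
snap('g2',195.9,rc((438.2,-75.3),20.3,90,56,70),src='top'); t=cv2.imread('pics/raw_g2.png')
print(blue((260,270,328,345),70)); print(discB())
o=np.zeros((600,800,3),np.uint8); o[:330,:440]=cv2.resize(w[:300,:],(440,206+124)); 
o[:330,440:]=cv2.resize(t[270:345,255:337],(360,330)); o[332:600]=cv2.resize(t[160:340,250:640],(800,268)); cv2.imwrite('pics/g3.png',o)
E
```

```text
t 36.4 tcp [461.66  43.21 232.61] jaw 15.8 tilt -0.9999997500679305 polar 247.1 232.7 F [-0.62  0.39  0.46] open 36.1
((437.545654296875, -74.8807373046875), (87.87834930419922, 54.49024963378906), 19.99056053161621)
(np.int32(2082), ((472.9518737792969, 118.72428894042969), (255.15219116210938, 115.4569091796875), 14.442848205566406), 'A 240.2 r 159.9')
```

View pics/g3.png

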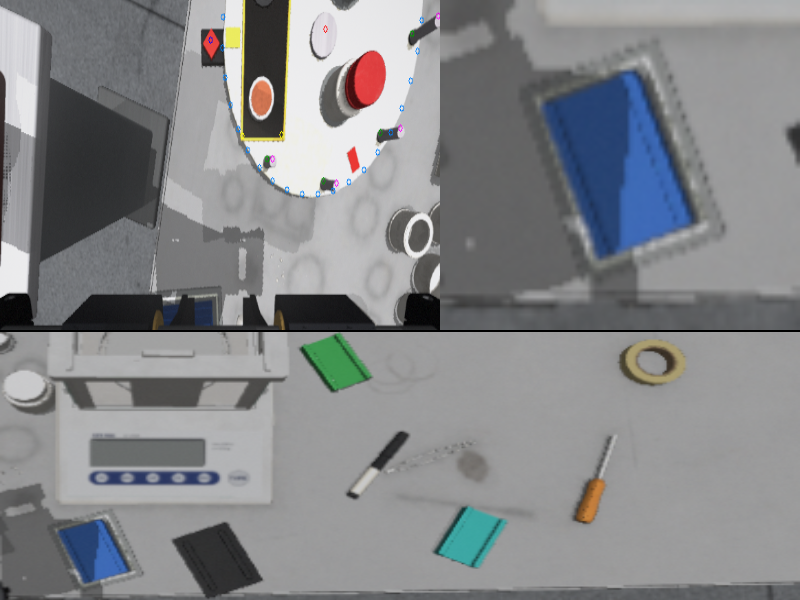

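Request:
drive_tool --increments '[{"rx": 0,"ry": 0,"rz": 0.13,"dx": 0.03,"dy": 0.025,"dz": 0,"fingers": 0.4},{"rx": 0,"ry": 0,"rz": 0.26,"dx": 0.065,"dy": 0.05,"dz": 0,"fingers": 0.4},{"rx": 0,"ry": 0,"rz": 0.39,"dx": 0.1,"dy": 0.075,"dz": 0,"fingers": 0.4},{"rx": 0,"ry": 0,"rz": 0.52,"dx": 0.135,"dy": 0.1,"dz": 0,"fingers": 0.4},{"rx": 0,"ry": 0,"rz": 0.65,"dx": 0.165,"dy": 0.13,"dz": 0,"fingers": 0.4},{"rx": 0,"ry": 0,"rz": 0.78,"dx": 0.195,"dy": 0.155,"dz": 0,"fingers": 0.4},{"rx": 0,"ry": 0,"rz": 0.873,"dx": 0.2076,"dy": 0.1617,"dz": 0,"fingers": 0.4},{"rx": 0,"ry": 0,"rz": 0.873,"dx": 0.2076,"dy": 0.1617,"dz": 0,"fingers": 0.4}]'

```text
time_s: 37.35
ee_pos: [669.6, 207.9, 230.8]
tcp_rot: [-0.897, 1.379, 0.898]
wrist_force: [-0.2, 0.1, 0.0]
opening: 34.7
```

Request:
drive_tool --increments '[{"rx": 0,"ry": 0,"rz": 0,"dx": 0,"dy": 0,"dz": -0.04,"fingers": 0.4},{"rx": 0,"ry": 0,"rz": 0,"dx": 0,"dy": 0,"dz": -0.08,"fingers": 0.4},{"rx": 0,"ry": 0,"rz": 0,"dx": 0,"dy": 0,"dz": -0.115,"fingers": 0.4},{"rx": 0,"ry": 0,"rz": 0,"dx": 0,"dy": 0,"dz": -0.135,"fingers": 0.4},{"rx": 0,"ry": 0,"rz": 0,"dx": 0,"dy": 0,"dz": -0.145,"fingers": 0.4},{"rx": 0,"ry": 0,"rz": 0,"dx": 0,"dy": 0,"dz": -0.145,"fingers": 0.4}]'

```text
time_s: 37.95
ee_pos: [667.5, 205.2, 85.7]
tcp_rot: [-0.893, 1.383, 0.895]
wrist_force: [-0.6, 0.2, 0.9]
opening: 34.7
```

```bash
python3 - <<'E'
from h import *
pose()
s=snap('k1',195.9,[[669.2,205.2,67],[669.2,205.2,27]],src='scene'); t=cv2.imread('pics/k1.png')[170:270,140:320]
cv2.imwrite('pics/k1.png',cv2.resize(t,(800,444)))
ph=np.linspace(335.9,217.2,33); P=128*np.c_[np.cos(np.radians(ph)),np.sin(np.radians(ph))]/1000
for k in range(0,32,8):
    print([[float(x) for x in np.round([*(P[i]-P[k]),np.radians(ph[i]-ph[k])],4)] for i in range(k+1,k+9)])
E
```

```text
t 38.0 tcp [667.53 205.17  85.71] jaw 65.8 tilt -0.9999945532875936 polar 335.6 126.5 F [-0.64  0.21  0.88] open 34.7
[[-0.0036, -0.0074, -0.0647], [-0.0077, -0.0146, -0.1295], [-0.0123, -0.0216, -0.1942], [-0.0173, -0.0282, -0.259], [-0.0227, -0.0345, -0.3237], [-0.0285, -0.0404, -0.3884], [-0.0347, -0.0459, -0.4532], [-0.0412, -0.051, -0.5179]]
[[-0.0068, -0.0047, -0.0647], [-0.014, -0.0089, -0.1295], [-0.0214, -0.0127, -0.1942], [-0.029, -0.0159, -0.259], [-0.0368, -0.0187, -0.3237], [-0.0447, -0.021, -0.3884], [-0.0528, -0.0227, -0.4532], [-0.061, -0.0239, -0.5179]]
[[-0.0083, -0.0007, -0.0647], [-0.0165, -0.0008, -0.1295], [-0.0248, -0.0004, -0.1942], [-0.0331, 0.0005, -0.259], [-0.0412, 0.002, -0.3237], [-0.0493, 0.0039, -0.3884], [-0.0572, 0.0064, -0.4532], [-0.0649, 0.0094, -0.5179]]
[[-0.0075, 0.0035, -0.0647], [-0.0148, 0.0075, -0.1295], [-0.0218, 0.0119, -0.1942], [-0.0285, 0.0168, -0.259], [-0.0348, 0.0221, -0.3237], [-0.0408, 0.0278, -0.3884], [-0.0465, 0.0339, -0.4532], [-0.0517, 0.0403, -0.5179]]
```

View pics/k1.png

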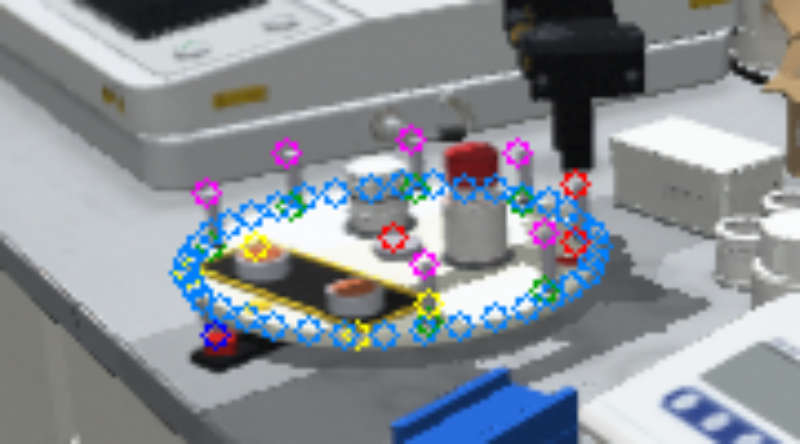

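Request:
drive_tool --increments '[{"rx": 0,"ry": 0,"rz": 0,"dx": 0,"dy": 0,"dz": -0.02,"fingers": 0.4},{"rx": 0,"ry": 0,"rz": 0,"dx": 0,"dy": 0,"dz": -0.035,"fingers": 0.4},{"rx": 0,"ry": 0,"rz": 0,"dx": 0,"dy": 0,"dz": -0.041,"fingers": 0.4},{"rx": 0,"ry": 0,"rz": 0,"dx": 0,"dy": 0,"dz": -0.041,"fingers": 0.3},{"rx": 0,"ry": 0,"rz": 0,"dx": 0,"dy": 0,"dz": -0.041,"fingers": 0.2},{"rx": 0,"ry": 0,"rz": 0,"dx": 0,"dy": 0,"dz": -0.041,"fingers": 0.12},{"rx": 0,"ry": 0,"rz": 0,"dx": 0,"dy": 0,"dz": -0.041,"fingers": 0.11},{"rx": 0,"ry": 0,"rz": 0,"dx": 0,"dy": 0,"dz": -0.041,"fingers": 0.11}]' --squeeze 8

```text
time_s: 38.8
ee_pos: [669.7, 205.0, 47.1]
tcp_rot: [-0.894, 1.379, 0.893]
wrist_force: [-0.4, -1.9, 1.5]
opening: 11.0
```

Request:
drive_tool --increments '[{"rx": 0,"ry": 0,"rz": -0.065,"dx": -0.0036,"dy": -0.0074,"dz": 0,"fingers": 0.11},{"rx": 0,"ry": 0,"rz": -0.13,"dx": -0.0077,"dy": -0.0146,"dz": 0,"fingers": 0.11},{"rx": 0,"ry": 0,"rz": -0.194,"dx": -0.0123,"dy": -0.0216,"dz": 0,"fingers": 0.11},{"rx": 0,"ry": 0,"rz": -0.259,"dx": -0.0173,"dy": -0.0282,"dz": 0,"fingers": 0.11},{"rx": 0,"ry": 0,"rz": -0.324,"dx": -0.0227,"dy": -0.0345,"dz": 0,"fingers": 0.11},{"rx": 0,"ry": 0,"rz": -0.388,"dx": -0.0285,"dy": -0.0404,"dz": 0,"fingers": 0.11},{"rx": 0,"ry": 0,"rz": -0.453,"dx": -0.0347,"dy": -0.0459,"dz": 0,"fingers": 0.11},{"rx": 0,"ry": 0,"rz": -0.518,"dx": -0.0412,"dy": -0.051,"dz": 0,"fingers": 0.11}]'

```text
time_s: 39.6
ee_pos: [629.0, 154.0, 47.1]
tcp_rot: [-0.493, 1.511, 0.492]
wrist_force: [3.4, -0.4, -0.9]
opening: 9.5
```

```bash
python3 - <<'E'
from h import *
pose()
E
```

```text
t 39.6 tcp [629.03 153.96  47.1 ] jaw 36.0 tilt -0.9999959363019886 polar 306.5 128.8 F [ 3.38 -0.4  -0.86] open 9.5
```

Peg is held and following; continuing the arc.

Request:
drive_tool --increments '[{"rx": 0,"ry": 0,"rz": -0.065,"dx": -0.0068,"dy": -0.0047,"dz": 0,"fingers": 0.11},{"rx": 0,"ry": 0,"rz": -0.13,"dx": -0.014,"dy": -0.0089,"dz": 0,"fingers": 0.11},{"rx": 0,"ry": 0,"rz": -0.194,"dx": -0.0214,"dy": -0.0127,"dz": 0,"fingers": 0.11},{"rx": 0,"ry": 0,"rz": -0.259,"dx": -0.029,"dy": -0.0159,"dz": 0,"fingers": 0.11},{"rx": 0,"ry": 0,"rz": -0.324,"dx": -0.0368,"dy": -0.0187,"dz": 0,"fingers": 0.11},{"rx": 0,"ry": 0,"rz": -0.388,"dx": -0.0447,"dy": -0.021,"dz": 0,"fingers": 0.11},{"rx": 0,"ry": 0,"rz": -0.453,"dx": -0.0528,"dy": -0.0227,"dz": 0,"fingers": 0.11},{"rx": 0,"ry": 0,"rz": -0.518,"dx": -0.061,"dy": -0.0239,"dz": 0,"fingers": 0.11}]'

```text
time_s: 40.4
ee_pos: [567.9, 129.9, 47.1]
tcp_rot: [-0.087, 1.566, 0.087]
wrist_force: [1.8, -0.0, 1.0]
opening: 9.6
```

Request:
drive_tool --increments '[{"rx": 0,"ry": 0,"rz": -0.065,"dx": -0.0083,"dy": -0.0007,"dz": 0,"fingers": 0.11},{"rx": 0,"ry": 0,"rz": -0.13,"dx": -0.0165,"dy": -0.0008,"dz": 0,"fingers": 0.11},{"rx": 0,"ry": 0,"rz": -0.194,"dx": -0.0248,"dy": -0.0004,"dz": 0,"fingers": 0.11},{"rx": 0,"ry": 0,"rz": -0.259,"dx": -0.0331,"dy": 0.0005,"dz": 0,"fingers": 0.11},{"rx": 0,"ry": 0,"rz": -0.324,"dx": -0.0412,"dy": 0.002,"dz": 0,"fingers": 0.11},{"rx": 0,"ry": 0,"rz": -0.388,"dx": -0.0493,"dy": 0.0039,"dz": 0,"fingers": 0.11},{"rx": 0,"ry": 0,"rz": -0.453,"dx": -0.0572,"dy": 0.0064,"dz": 0,"fingers": 0.11},{"rx": 0,"ry": 0,"rz": -0.518,"dx": -0.0649,"dy": 0.0094,"dz": 0,"fingers": 0.11}]'

```text
time_s: 41.2
ee_pos: [502.9, 140.1, 47.1]
tcp_rot: [0.32, 1.545, -0.318]
wrist_force: [2.6, 1.4, -1.2]
opening: 10.0
```

Request:
drive_tool --increments '[{"rx": 0,"ry": 0,"rz": -0.065,"dx": -0.0075,"dy": 0.0035,"dz": 0,"fingers": 0.11},{"rx": 0,"ry": 0,"rz": -0.13,"dx": -0.0148,"dy": 0.0075,"dz": 0,"fingers": 0.11},{"rx": 0,"ry": 0,"rz": -0.194,"dx": -0.0218,"dy": 0.0119,"dz": 0,"fingers": 0.11},{"rx": 0,"ry": 0,"rz": -0.259,"dx": -0.0285,"dy": 0.0168,"dz": 0,"fingers": 0.11},{"rx": 0,"ry": 0,"rz": -0.324,"dx": -0.0348,"dy": 0.0221,"dz": 0,"fingers": 0.11},{"rx": 0,"ry": 0,"rz": -0.388,"dx": -0.0408,"dy": 0.0278,"dz": 0,"fingers": 0.11},{"rx": 0,"ry": 0,"rz": -0.453,"dx": -0.0465,"dy": 0.0339,"dz": 0,"fingers": 0.11},{"rx": 0,"ry": 0,"rz": -0.518,"dx": -0.0517,"dy": 0.0403,"dz": 0,"fingers": 0.11}]'

```text
time_s: 42.0
ee_pos: [452.3, 181.1, 47.2]
tcp_rot: [0.725, 1.444, -0.718]
wrist_force: [6.2, 2.0, -4.8]
opening: 9.6
```

Request:
drive_tool --increments '[{"rx": 0,"ry": 0,"rz": 0,"dx": 0,"dy": 0,"dz": 0,"fingers": 0.11},{"rx": 0,"ry": 0,"rz": 0,"dx": 0,"dy": 0,"dz": 0,"fingers": 0.11},{"rx": 0,"ry": 0,"rz": 0,"dx": 0,"dy": 0,"dz": 0,"fingers": 0.11}]'

```text
time_s: 42.3
ee_pos: [452.1, 181.4, 47.2]
tcp_rot: [0.723, 1.446, -0.716]
wrist_force: [4.5, 3.7, -3.9]
opening: 9.9
```

```bash
python3 - <<'E'
from h import *
pose()
E
```

```text
t 42.3 tcp [452.11 181.38  47.25] jaw -52.8 tilt -0.999987760999968 polar 217.2 125.9 F [ 4.45  3.67 -3.9 ] open 9.9
```

Now release, lift and retreat for the final checks.

Request:
drive_tool --increments '[{"rx": 0,"ry": 0,"rz": 0,"dx": 0,"dy": 0,"dz": 0,"fingers": 0.2},{"rx": 0,"ry": 0,"rz": 0,"dx": 0,"dy": 0,"dz": 0,"fingers": 0.3},{"rx": 0,"ry": 0,"rz": 0,"dx": 0,"dy": 0,"dz": 0,"fingers": 0.3},{"rx": 0,"ry": 0,"rz": 0,"dx": 0,"dy": 0,"dz": 0.02,"fingers": 0.3},{"rx": 0,"ry": 0,"rz": 0,"dx": 0,"dy": 0,"dz": 0.06,"fingers": 0.3},{"rx": 0,"ry": 0,"rz": 0,"dx": 0,"dy": 0,"dz": 0.1,"fingers": 0.3},{"rx": 0,"ry": 0,"rz": 0,"dx": 0,"dy": 0,"dz": 0.14,"fingers": 0.3},{"rx": 0,"ry": 0,"rz": 0,"dx": 0,"dy": 0,"dz": 0.18,"fingers": 0.3}]'

```text
time_s: 43.1
ee_pos: [450.0, 179.8, 227.9]
tcp_rot: [0.719, 1.448, -0.72]
wrist_force: [0.7, 0.5, 0.4]
opening: 26.1
```

Request:
drive_tool --increments '[{"rx": 0,"ry": 0,"rz": 0,"dx": -0.005,"dy": -0.045,"dz": 0,"fingers": 0.3},{"rx": 0,"ry": 0,"rz": 0,"dx": -0.01,"dy": -0.09,"dz": 0,"fingers": 0.3},{"rx": 0,"ry": 0,"rz": 0,"dx": -0.015,"dy": -0.135,"dz": 0,"fingers": 0.3},{"rx": 0,"ry": 0,"rz": 0,"dx": -0.02,"dy": -0.18,"dz": 0,"fingers": 0.3},{"rx": 0,"ry": 0,"rz": 0,"dx": -0.025,"dy": -0.225,"dz": 0,"fingers": 0.3},{"rx": 0,"ry": 0,"rz": 0,"dx": -0.03,"dy": -0.27,"dz": 0,"fingers": 0.3},{"rx": 0,"ry": 0,"rz": 0,"dx": -0.035,"dy": -0.315,"dz": 0,"fingers": 0.3},{"rx": 0,"ry": 0,"rz": 0,"dx": -0.04,"dy": -0.36,"dz": 0,"fingers": 0.3}]'

```text
time_s: 43.9
ee_pos: [409.7, -181.8, 226.5]
tcp_rot: [0.72, 1.448, -0.72]
wrist_force: [2.0, 0.0, -0.3]
opening: 25.9
```

Request:
drive_tool --increments '[{"rx": 0,"ry": 0,"rz": 0,"dx": -0.005,"dy": -0.045,"dz": 0,"fingers": 0.3},{"rx": 0,"ry": 0,"rz": 0,"dx": -0.01,"dy": -0.09,"dz": 0,"fingers": 0.3},{"rx": 0,"ry": 0,"rz": 0,"dx": -0.015,"dy": -0.135,"dz": 0,"fingers": 0.3},{"rx": 0,"ry": 0,"rz": 0,"dx": -0.02,"dy": -0.18,"dz": 0,"fingers": 0.3},{"rx": 0,"ry": 0,"rz": 0,"dx": -0.02,"dy": -0.18,"dz": 0,"fingers": 0.3},{"rx": 0,"ry": 0,"rz": 0,"dx": -0.02,"dy": -0.18,"dz": 0,"fingers": 0.3}]'

```text
time_s: 44.5
ee_pos: [389.7, -360.4, 225.7]
tcp_rot: [0.722, 1.449, -0.721]
wrist_force: [0.2, 0.5, -0.5]
opening: 26.2
```

```bash
python3 - <<'E'
from h import *
pose(); print(discB())
snap('z1',77.2,rc((438.2,-75.3),20.3,90,56,70),src='top'); t=cv2.imread('pics/raw_z1.png'); t2=cv2.imread('pics/z1.png')
snap('z2',None,[],src='scene'); s=cv2.imread('pics/raw_z2.png')
o=np.zeros((600,800,3),np.uint8); o[:400,:400]=cv2.resize(t2[195:345,100:250],(400,400)); o[:400,400:]=cv2.resize(s[180:330,150:300],(400,400)); o[400:]=cv2.resize(t[215:345,120:640],(800,200)); cv2.imwrite('pics/z3.png',o)
c=cv2.cvtColor(t,cv2.COLOR_BGR2HSV)
for z,p in [(27,(0,0))]:
    m=cv2.inRange(c,(0,150,100),(8,255,255))|cv2.inRange(c,(172,150,100),(180,255,255)); n,l,st,ce=cv2.connectedComponentsWithStats(m[195:345,100:250])
    for i in range(1,n):
        if st[i,4]>10: print(st[i,4],ce[i]+[100,195],unproj(cam('top'),ce[i]+[100,195],[27,])[0],unproj(cam('top'),ce[i]+[100,195],102)[0])
print(blue((260,270,328,345),70))
E
```

```text
t 44.5 tcp [ 389.69 -360.37  225.74] jaw -53.0 tilt -0.9999985017909475 polar 255.2 638.9 F [ 0.2   0.52 -0.52] open 26.2
(np.int32(1003), ((572.8230590820312, 335.2729187011719), (57.625606536865234, 166.71347045898438), 75.85743713378906), 'A 75.3 r 80.4')
48 [138.56 238.71] [616.98 333.18  27.  ] [605.12 301.38 102.  ]
52 [127.37 274.63] [524.2  358.48  27.  ] [518.51 325.   102.  ]
161 [161.77 282.41] [503.16 267.85  27.  ] [498.86 240.4  102.  ]
28 [178.07 308.18] [437.65 223.92  27.  ] [437.72 199.39 102.  ]
54 [183.72 322.19] [402.61 208.63  27.  ] [405.   185.13 102.  ]
((437.07244873046875, -75.00056457519531), (87.79447937011719, 54.58859634399414), 19.990558624267578)
```

View pics/z3.png

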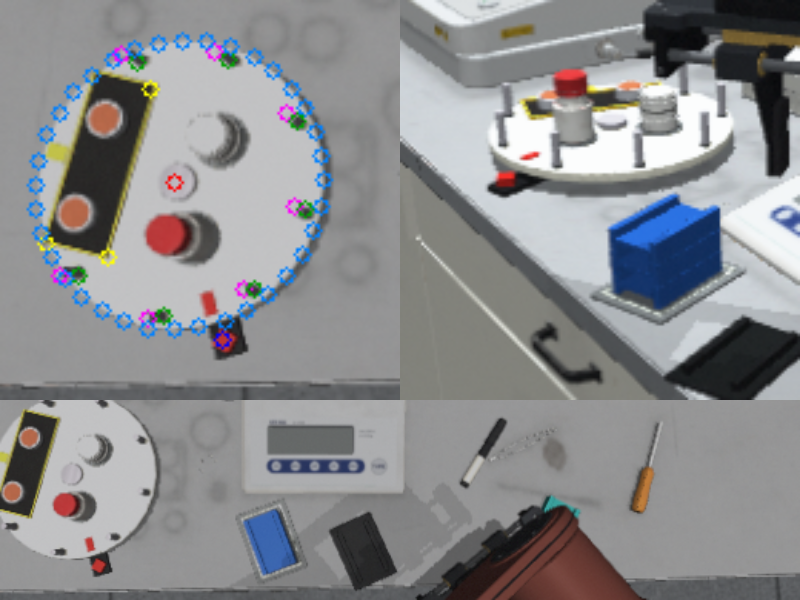

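```bash
python3 -c "
from cell import hand_in
print(hand_in())"
```

```text
the job is handed in; nothing more can be done
None
```

The job is done and handed in at about 45 s of the 208 s allowed. I used all 16 picture views.

**What I did**
- I turned the tray to the pointer with a peg, then corrected a small overshoot before loading.
- I set plates 3, 2 and 1 in one pile on the pad.
- I laid puck_3 and puck_1 in the tray.
- I then turned the carousel clockwise about 120° by a peg, until the bottle faced the pointer.

**Pucks present:** only puck_1 and puck_3 turned up. The channel under plate_2 was empty. No loose puck showed on the bench; the brown spot there is a flat stain.

**Last checks**
- Both pucks lie flat inside the yellow rim.
- The three plates stand square in one pile within the white outline. The top plate measured (437, -75), yaw 20°, and the pad measured about (438, -75), yaw about 20°.
- The dock is empty. The marker and the green plate showed no movement in the top pictures. The turquoise plate was partly hidden by the arm in the last picture. I did not measure the jar, but the arm never went near it.

**Where the measurements disagree**
- **Final disc angle:** the tray says 1.3 to 1.9° past the target. The red patch says about 1° past, and the bottle cap says about 0.5° short. I took this as facing the pointer and did not correct it further.
- **Loading angle:** the tray stood about 1.4° off the pointer while I loaded it.

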